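# Stow the conveyor rollers in the key-locked drawer

## Task

Put the loose garment-conveyor rollers away in the locked drawer of the parts box: lower the T-key down the deep shaft onto the square stem, turn it counter-clockwise to its stop to unlock, pull the drawer fully out, and stand every slim roller in the narrow row and every thick roller in the wide row. Then push the drawer fully home, turn the stem back clockwise to its stop with the key to lock it, and set the key upright on its stand again, over the pin. Leave the pin tin, the sticky notes and the stapler where they are.

Things in the scene. Friction and masses are not known exactly. Their poses are not given: they have to be found in the camera images.
- shaft_mouth (a point): centre of the 42 mm round mouth of the shaft in the top of the fixed parts box's lock column, 100 mm above the counter; z up, x to the rear of the box, y to its left. Shaft 84 mm deep (45 mm square under the 4 mm cover plate). Column 100 mm wide (y), reaching 65 mm ahead of and 50 mm behind this point; left of it the drawer bay, 190 mm wide, 60 mm high
- stem_top (a point): top of the recessed brass stem on the shaft's axis, 60 mm above the counter, i.e. 40 mm below the mouth: a 14 mm square bar that stands on the shaft floor (16 mm above the counter), its uppermost 8 mm a cone. Its x and y axes are square to the flats and turn with the stem
- stem (a joint): turn of the stem in rad, counter-clockwise from above positive, 0 to 1.6 between stops: near 0 a bolt holds the drawer shut, from about 1 on the drawer is free. Stays where it is left; takes about 0.12 N m; at 0 the stem's flats are square to the box
- key_bar (a point): centre of the cross bar of the loose steel T-key (0.3 kg): bar 76 mm long along y, 14 mm thick along x, 24 mm high; below it a 16 mm round shank leads down to a 24 mm square socket, 174 mm from the bar's top to the socket's mouth. Starts upright on its stand's pin
- key_foot (a point): centre of the open lower end of the T-key's socket, 162 mm below the bar's centre. The hole is 16 mm square, 50 mm deep, flats along x and y: it fits the 14 mm square stem every quarter turn, with about 0.15 rad of play each way. Fully down on the stem the foot rests on the shaft floor, the bar's centre 178 mm above the counter, and the key stands by itself
- stand_top (a point): top face of the key stand's 80 mm square base (fixed), 10 mm above the counter, at the foot of an upright round pin 13 mm thick and 43 mm tall with a conical top. The key's socket stands over the pin, at any yaw, its foot resting on this face
- drawer (a joint): how far the drawer is out, in m: 0 shut, 0.096 fully out against its stop. It slides straight along the box's -x direction, friction about 1.5 N
- drawer_handle (a point): centre of the drawer's handle bar: 70 mm long along y, 10 mm thick along x, 14 mm high, its top 53 mm above the counter; 38 mm of free space between it and the drawer's low front panel (38 mm tall). x, y as the box
- row_narrow (a point): middle of the floor of the drawer's narrow front row: a trough 35 mm wide (x) and 164 mm long (y), walls 11 mm above its floor, floor 9 mm above the counter. Axes as the box. Under the bay's roof while the drawer is shut
- row_wide (a point): middle of the floor of the drawer's wide rear row, 44.5 mm behind the narrow one: 46 mm wide (x), 164 mm long (y), else the same
- slim0_c (a point): slim: a plain white plastic roller, a solid cylinder 28 mm in diameter and 24 mm tall, about 50 g, standing on end; the point is its centre, 12 mm above its underside, z along the roller's axis. May be absent
- slim1_c (a point): slim: a plain white plastic roller, a solid cylinder 28 mm in diameter and 24 mm tall, about 50 g, standing on end; the point is its centre, 12 mm above its underside, z along the roller's axis. May be absent
- slim2_c (a point): slim: a plain white plastic roller, a solid cylinder 28 mm in diameter and 24 mm tall, about 50 g, standing on end; the point is its centre, 12 mm above its underside, z along the roller's axis. May be absent
- thick0_c (a point): thick: a plain white plastic roller, a solid cylinder 38 mm in diameter and 24 mm tall, about 50 g, standing on end; the point is its centre, 12 mm above its underside, z along the roller's axis. May be absent
- thick1_c (a point): thick: a plain white plastic roller, a solid cylinder 38 mm in diameter and 24 mm tall, about 50 g, standing on end; the point is its centre, 12 mm above its underside, z along the roller's axis. May be absent
- pins: round tin of pins, 60 mm across, 21 mm tall, loose; origin at its underside. Leave alone
- notes: block of sticky notes, 51 x 51 x 18 mm, loose; origin at its underside. Leave alone
- small_stapler: stapler, 33 x 136 x 43 mm, loose; origin at its underside. Leave alone

How it is judged:
On the way, in this order (a step that is already met when the one before it is completed fails the run):
1. the key is down on the stem and has turned it counter-clockwise to unlock (horizontal distance between key_foot and stem_top below 0.008 m and z of key_foot in the frame of stem_top below -0.02 m and value of joint stem above 1.35 rad), for 0.2 s.
2. the drawer is fully out (value of joint drawer above 0.085 m), for 0.2 s.
3. every roller stands in its row, slim in the narrow one, thick in the wide one, with the drawer still out (x of slim0_c in the frame of row_narrow between -0.008 and 0.008 m and y of slim0_c in the frame of row_narrow between -0.078 and 0.078 m and z of slim0_c in the frame of row_narrow between 0.008 and 0.017 m and angle between each of slim0_c, slim1_c, slim2_c, thick0_c, thick1_c's own z axis and vertical below 0.2 rad and x of slim1_c in the frame of row_narrow between -0.008 and 0.008 m and y of slim1_c in the frame of row_narrow between -0.078 and 0.078 m and z of slim1_c in the frame of row_narrow between 0.008 and 0.017 m and x of slim2_c in the frame of row_narrow between -0.008 and 0.008 m and y of slim2_c in the frame of row_narrow between -0.078 and 0.078 m and z of slim2_c in the frame of row_narrow between 0.008 and 0.017 m and x of thick0_c in the frame of row_wide between -0.008 and 0.008 m and y of thick0_c in the frame of row_wide between -0.078 and 0.078 m and z of thick0_c in the frame of row_wide between 0.008 and 0.017 m and x of thick1_c in the frame of row_wide between -0.008 and 0.008 m and y of thick1_c in the frame of row_wide between -0.078 and 0.078 m and z of thick1_c in the frame of row_wide between 0.008 and 0.017 m and value of joint drawer above 0.06 m), for 0.2 s.
4. the drawer is fully home (value of joint drawer below 0.008 m), for 0.2 s.
5. the stem is turned back to locked with the key (horizontal distance between key_foot and stem_top below 0.008 m and z of key_foot in the frame of stem_top below -0.02 m and value of joint stem below 0.25 rad and value of joint drawer below 0.01 m), for 0.2 s.
At the end, for the whole second after the job is handed in: Each roller present stands upright in its row, within 8 mm of the row's middle line; drawer shut to 10 mm; stem below 0.25 rad; key upright (0.12 rad) on its stand, foot within 6 mm of the base's height and 10 mm of the pin's axis (x of slim0_c in the frame of row_narrow between -0.008 and 0.008 m and y of slim0_c in the frame of row_narrow between -0.078 and 0.078 m and z of slim0_c in the frame of row_narrow between 0.008 and 0.017 m and angle between each of slim0_c, slim1_c, slim2_c, thick0_c, thick1_c's own z axis and vertical below 0.2 rad and x of slim1_c in the frame of row_narrow between -0.008 and 0.008 m and y of slim1_c in the frame of row_narrow between -0.078 and 0.078 m and z of slim1_c in the frame of row_narrow between 0.008 and 0.017 m and x of slim2_c in the frame of row_narrow between -0.008 and 0.008 m and y of slim2_c in the frame of row_narrow between -0.078 and 0.078 m and z of slim2_c in the frame of row_narrow between 0.008 and 0.017 m and x of thick0_c in the frame of row_wide between -0.008 and 0.008 m and y of thick0_c in the frame of row_wide between -0.078 and 0.078 m and z of thick0_c in the frame of row_wide between 0.008 and 0.017 m and x of thick1_c in the frame of row_wide between -0.008 and 0.008 m and y of thick1_c in the frame of row_wide between -0.078 and 0.078 m and z of thick1_c in the frame of row_wide between 0.008 and 0.017 m and value of joint drawer below 0.01 m and value of joint stem below 0.25 rad and horizontal distance between key_foot and stand_top below 0.01 m and z of key_foot in the frame of stand_top below 0.006 m and angle between key_foot's own z axis and vertical below 0.12 rad); the robot touches nothing.
It fails at once if the pin tin was moved by more than 3 cm (distance of pins from where it was at the start of the episode above 0.03 m).
It fails at once if the block of sticky notes was moved by more than 3 cm (distance of notes from where it was at the start of the episode above 0.03 m).
It fails at once if the stapler was moved by more than 3 cm (distance of small_stapler from where it was at the start of the episode above 0.03 m).
Of slim0, slim1, slim2, thick0, thick1 only 2 to 4 are there at a start; the rules pass over those that are not, and their reading is None.
At some moment in a run one of slim0, slim1, slim2, thick0, thick1 may be knocked a few centimetres aside while the robot is not near it.
It also fails if it takes over 210 s, if anything falls off the work surface, if the arm or the gripper's body presses on something with over 40 N, if the wrist force passes 120 N, or if a joint passes its speed limit or range.

## Robot

A 6-joint arm with a two-finger parallel gripper is mounted at the origin on a cart in front of the work surface, level with it; the furniture and walls round the work are solid. World frame = base frame: x ahead of the robot, y to its left, z up, the work surface at z = 0. Lengths are in m, angles in rad, forces in N, time in s.
With the tool pointing down it reaches from about 0.25 to 0.725 m from the base axis. Payload 9.7 kg.
Tool frame: the origin (TCP) lies at the very end of the fingers, on their centre line; the grasp point (between the pads) lies 19 mm behind it (ctrl.grip_point_offset is the distance from the TCP to the grasp point, in m); z points along the fingers, y is the line along which they close (so a half turn about z gives the same grasp; the last joint's range is limited). The gripper opens to 85 mm and grips with 20 to 120 N. Pads are 22 mm wide; open, the fingers measure 114 mm over their backs; the gripper's body (76 mm by 85 mm) begins 54 mm behind the grasp point. The pads swing forward as they close: fully open they stand 13 mm farther back than shut.
Start: joints at [-1.188, 0.087, 0.176, 1.66, 0, 1.571], TCP at [0.205, -0.51, 0.211] pointing down, gripper open.
Joint ranges: [-3.13, 3.13], [-0.85, 1.81], [-1.15, 1.24], [-2.2, 2.28], [-1.44, 1.52], [-3.14, 3.14]. Speed limits (rad/s): [2.22, 2.22, 2.57, 3.14, 3.14, 3.14].

## Interface

Orientations are given as a rotation vector (axis times angle).
In Python, from workcell import ctrl gives the robot as it stands.
- The arm moves only by the shell command python3 -m handwheel 'ROWS' [FORCE]. ROWS is JSON, one flat list of numbers, 7 for each row, row after row: the shift along the tool's x, y, z in mm, then the turn, a rotation vector about the tool's x, y, z in rad, then the opening in per cent of the stroke, from 0 (shut) to 100 (fully open). In form: [tx, ty, tz, rx, ry, rz, fingers, tx, ty, tz, rx, ry, rz, fingers, ...]. A call has exactly 5 rows; each row is the pose to reach, as a shift and turn from the pose commanded when the call began, along the tool's axes at that moment; what a row does not reach only later rows make up. A row lasts 1/8 s, in which the tool goes at most 62.5 mm and 10.7 degrees, less where a joint would pass 70% of its speed; a pose out of reach is approached as far as the arm can. A call with a gripper value outside its range is refused whole. The fingers move at their own pace and stop on an object; FORCE is the grip in N (left out, the last holds). Time passes only in rows, so rows that repeat a pose let the fingers close, or fill a call up. It gives the time, the measured TCP pose, the force, the opening and the grip force at its end, in the units of the state.
- ctrl.get_obs(): the state, without advancing time (a new reading comes with each control period).
- ctrl.capture(name): name is "side" or "top" or "wrist"; returns the picture (420x560x3 uint8, red, green, blue); there is no depth.
- ctrl.get_calibration(name): a dict with "fovy" (degrees; the focal length in pixels is half the picture's height over the tangent of half this angle, whatever the lens; pixels are square), "cx", "cy" (the principal point, pixels), "R" (3x3) and "t" (3): a world point X has camera coordinates R X + t; the wrist camera has in their place "T_tool_cam" (4x4, takes a point from camera to tool coordinates, whose origin is the TCP and whose axes are the flange's). Camera axes: x right, y down, z forward; pixel columns grow to the right and rows downward; lengths in m; the calibration is good to about 2 mm. A picture is of the moment at which its call begins: read the wrist's pose just before it. get_calibration takes no time and is no camera call.
- ctrl.close_job(): hands the job in; it is judged then, once.
The state is a dict: "clock": time; "qpos": joint angles; "joint_vel": joint speeds; "tau": joint torques, N m; "position": TCP position; "tool_rot": TCP orientation; "wrist_force": force on the tool from outside, world axes, zero at the start; "wrist_torque": the same for the moment, N m; "finger_gap": opening from 0.0 (shut) to 1.0 (fully open); "gripper_force": force on a finger pad.
Only numpy, scipy, OpenCV 4.12 (cv2) and the standard library are available. Lean on these libraries where they do the work, as an engineer would, in place of code of your own. Each camera call takes 0.05 s, during which the arm holds its last target. There are 200 camera calls.

## Working session

There is one attempt and no reset: what is moved stays moved. The work goes in short steps, Python scripts to look and compute and a shell command to move; the robot and the scene stay as the last step left them, time stands still between calls to the robot, and variables do not carry over. Pictures are saved under pics/ and viewed, at most 14 in all, crops included, and the job is handed in when it is done.

```bash
mkdir -p pics; ls
python3 - <<'E'
from workcell import ctrl
import cv2,numpy as np
o=ctrl.get_obs();print(o)
for n in("side","top","wrist"):
    im=ctrl.capture(n);cv2.imwrite(f"pics/{n}0.png",im[:,:,::-1]);c=ctrl.get_calibration(n);print(n,{k:np.round(v,4).tolist() for k,v in c.items() if not isinstance(v,str)})
E
```

```text
pics
{'clock': 0.0, 'qpos': array([-1.18799187e+00,  8.74307321e-02,  1.75150300e-01,  1.65978478e+00,
       -3.55103734e-06,  1.57080714e+00]), 'joint_vel': array([-0.00070701, -0.0014676 , -0.0011257 ,  0.00027952, -0.00115481,
        0.0007785 ]), 'tau': array([ 7.02972702e-04, -5.20388246e+01,  4.64807081e+01,  1.61281053e-02,
        4.41179679e-05,  1.13036083e-05]), 'position': array([ 0.20534532, -0.50996447,  0.21020751]), 'tool_rot': array([-3.08300320e+00, -5.97389574e-01,  3.84504454e-04]), 'wrist_force': array([ 1.25146175, -0.66477226, -0.27165892]), 'wrist_torque': array([-0.00367377,  0.06413438, -0.02219718]), 'gripper_force': 0.0, 'finger_gap': 1.0000561242602397}
side {'fovy': 51.9779, 'cx': 276.9143, 'cy': 219.4507, 'R': [[0.958, -0.2864, -0.014], [-0.1725, -0.5368, -0.8259], [0.229, 0.7936, -0.5637]], 't': [-0.4862, 0.2059, 1.1552]}
top {'fovy': 42.4717, 'cx': 287.6681, 'cy': 213.2893, 'R': [[0.0118, -0.9999, -0.0055], [-0.9921, -0.011, -0.1246], [0.1245, 0.0069, -0.9922]], 't': [0.0319, 0.5183, 1.6669]}
wrist {'fovy': 65.2152, 'cx': 283.3523, 'cy': 209.7326, 'T_tool_cam': [[-0.0007, -0.9619, -0.2735, 0.0699], [1.0, -0.0006, -0.0005, -0.0008], [0.0003, -0.2735, 0.9619, -0.1636], [0.0, 0.0, 0.0, 1.0]]}
```

View pics/top0.png

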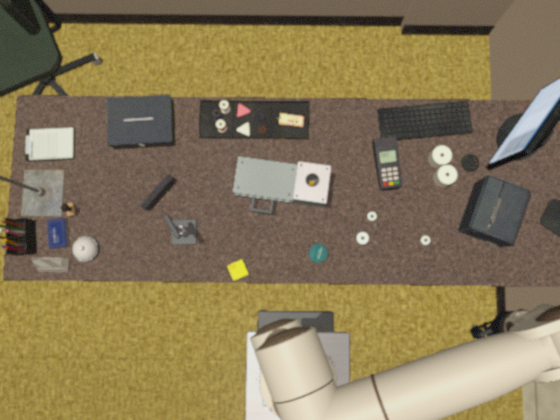

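View pics/side0.png

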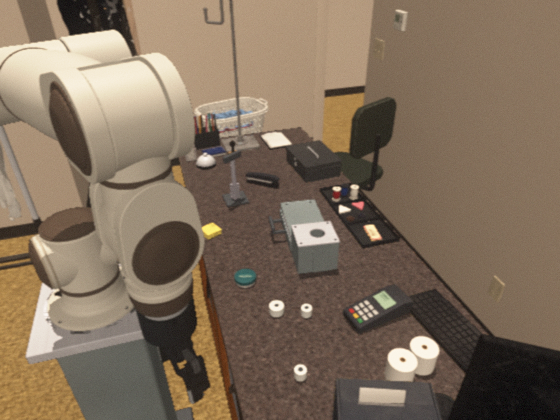

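Top view: box at about (283,183), stand and key near (183,232), white rollers near (372,216), (363,238), (425,240). Tin is at (318,253), notes at (238,270), stapler at (158,192). I'll measure these more closely next.

```bash
cat > h.py <<'E'
from workcell import ctrl
import cv2,numpy as np
from scipy.spatial.transform import Rotation as Ro
def cam(n,o=None):
    c=ctrl.get_calibration(n);f=210/np.tan(np.radians(c["fovy"])/2)
    if n=="wrist":
        o=o or ctrl.get_obs();T=c["T_tool_cam"];W=np.eye(4);W[:3,:3]=Ro.from_rotvec(o["tool_rot"]).as_matrix();W[:3,3]=o["position"]
        M=np.linalg.inv(W@T);R,t=M[:3,:3],M[:3,3]
    else: R,t=np.array(c["R"]),np.array(c["t"])
    return f,c["cx"],c["cy"],R,t
def ray(C,u,v,z):
    f,cx,cy,R,t=C;d=R.T@np.array([(u-cx)/f,(v-cy)/f,1]);p=-R.T@t
    return p+d*(z-p[2])/d[2]
def proj(C,X):
    f,cx,cy,R,t=C;x=R@np.array(X)+t;return x[0]/x[2]*f+cx,x[1]/x[2]*f+cy
def tri(C1,p1,C2,p2):
    A=[];b=[]
    for (f,cx,cy,R,t),(u,v) in((C1,p1),(C2,p2)):
        d=R.T@np.array([(u-cx)/f,(v-cy)/f,1]);d/=np.linalg.norm(d);P=np.eye(3)-np.outer(d,d);A.append(P);b.append(P@(-R.T@t))
    return np.linalg.lstsq(np.vstack(A),np.hstack(b),rcond=None)[0]
def shot(n,name):
    o=ctrl.get_obs();im=ctrl.capture(n)[:,:,::-1].copy();cv2.imwrite(f"pics/{name}.png",im);return im,cam(n,o)
def inv(goal,yaw):
    "tool shift mm from present pose to goal TCP, tool down; yaw = angle of tool x-axis in world"
    o=ctrl.get_obs();R=Ro.from_rotvec(o["tool_rot"]).as_matrix()
    G=Ro.from_euler('z',yaw).as_matrix()@np.diag([1,-1,-1.])
    return np.round(R.T@(np.array(goal)-o["position"])*1000,1),np.round(Ro.from_matrix(R.T@G).as_rotvec(),3)
E
python3 - <<'E'
from h import *
im=cv2.imread("pics/top0.png");C=cam("top")
hsv=cv2.cvtColor(im,cv2.COLOR_BGR2HSV)
m=((hsv[...,1]<60)&(hsv[...,2]>150)).astype(np.uint8)
n,l,s,c=cv2.connectedComponentsWithStats(m)
for i in range(1,n):
    u,v=c[i]
    if 150<u<460 and 140<v<285 and s[i,4]>8: print(np.round(c[i],1),s[i],np.round(ray(C,u,v,.024),3))
for nm,p,z in(("notes",(238,270),.018),("pins",(318,253),.021),("stapler",(158,192),.04),("mouth",(312,180),.1),("handle",(262,210),.05),("stand",(183,232),.01)):print(nm,ray(C,*p,z).round(3))
cv2.imwrite("pics/c1.png",cv2.resize(im[145:285,140:340],None,fx=4,fy=4,interpolation=cv2.INTER_CUBIC))
E
```

```text
[444.1 164.5] [431 145  27  40 684] [ 0.682 -0.46   0.024]
[387.5 156.3] [380 150  16  13 169] [ 0.706 -0.279  0.024]
[281.3 179.8] [ 233  157   98   47 3401] [0.626 0.059 0.024]
[389.4 173.7] [381 167  17  15 156] [ 0.65  -0.285  0.024]
[371.5 215.7] [367 211  10  10  82] [ 0.514 -0.227  0.024]
[180.3 225.9] [179 225   4   3   9] [0.475 0.376 0.024]
[362.1 237.6] [356 231  13  14 143] [ 0.445 -0.197  0.024]
[425.  239.6] [420 235  11  10  84] [ 0.441 -0.394  0.024]
[319.3 253.2] [318 249   4  10  18] [ 0.394 -0.063  0.024]
notes [0.339 0.191 0.018]
pins [ 0.395 -0.059  0.021]
stapler [0.58  0.447 0.04 ]
mouth [ 0.612 -0.035  0.1  ]
handle [0.525 0.118 0.05 ]
stand [0.457 0.37  0.01 ]
```

View pics/c1.png

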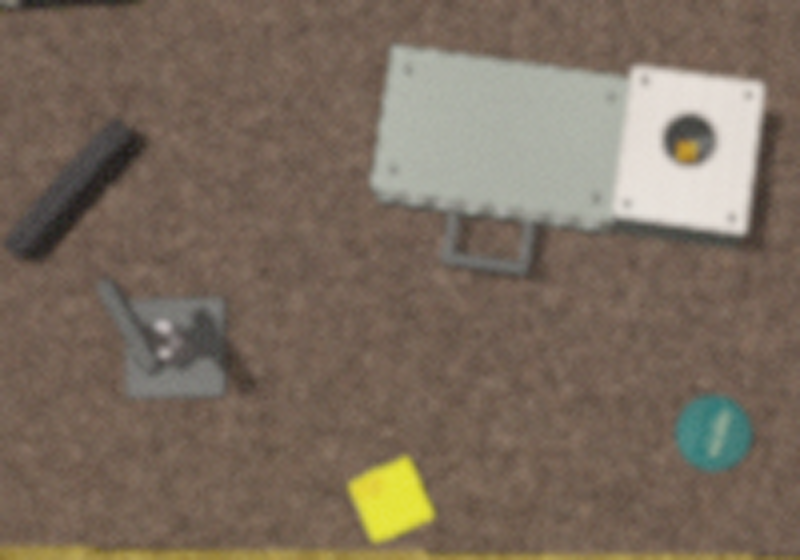

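The crop shows the lock mouth at about full-image (312,180), with the brass stem visible inside it. The handle is near (262,210). The T-key leans outward by perspective over its stand, with the bar from crop (105,283) to (155,365).

Rollers are slim at (0.514,-0.227), thick at (0.445,-0.197) and slim at (0.441,-0.394). Next I'll go over the lock for a near view.

Run:
```python
from h import *
C=cam("top");print(ray(C,172.5,226,.184),inv((.57,-.04,.30),1.446))
```

```text
[0.45859884 0.3653747  0.184     ] (array([ 513.8, -299.9,  -89.4]), array([-1.000e-03, -0.000e+00, -1.063e+00]))
```

```bash
python3 -m handwheel '[0,0,-60,0,0,0,100, 60,-35,-89,0,0,0,100, 120,-70,-89,0,0,0,100, 180,-105,-89,0,0,0,100, 220,-130,-89,0,0,0,100]'
python3 -m handwheel '[60,-35,0,0,0,-0.1,100, 120,-70,0,0,0,-0.25,100, 180,-105,0,0,0,-0.4,100, 240,-140,0,0,0,-0.55,100, 294,-170,0,0,0,-0.7,100]'
python3 -m handwheel '[0,0,0,0,0,-0.18,100, 0,0,0,0,0,-0.363,100, 0,0,0,0,0,-0.363,100, 0,0,0,0,0,-0.363,100, 0,0,0,0,0,-0.363,100]'
python3 - <<'E'
from h import *
im,C=shot("wrist","w1");print(ctrl.get_obs()["qpos"])
E
```

```text
clock: 0.78
position: [0.3556, -0.3142, 0.2998]
tool_rot: [3.084, 0.597, 0.0]
wrist_force: [0.7, -0.9, -0.2]
finger_gap: 1.004
gripper_force: 0.0
clock: 1.4
position: [0.5479, -0.0676, 0.2998]
tool_rot: [2.688, 1.626, -0.0]
wrist_force: [1.0, -0.8, 1.3]
finger_gap: 0.999
gripper_force: 0.0
clock: 2.02
position: [0.5469, -0.0697, 0.2999]
tool_rot: [2.359, 2.075, 0.0]
wrist_force: [-0.2, 0.9, -0.3]
finger_gap: 0.999
gripper_force: 0.0
[-1.26812713e-01  1.46138883e-01  4.17738954e-01  1.84235884e+00
  8.53919666e-06  1.57110018e+00]
```

View pics/w1.png

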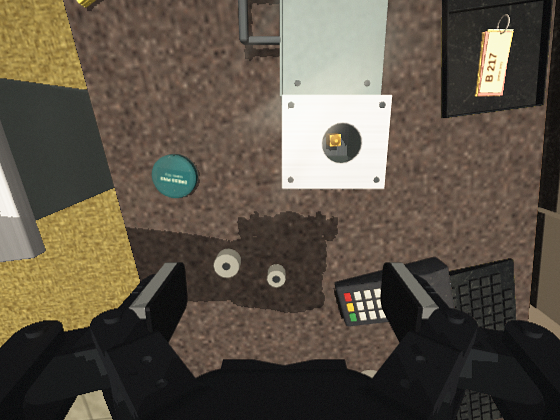

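Near view: white column plate from (282,95) to (391,189), dark mouth at (342,143), brass stem at (335,141). The tin, the slim roller (276,276), the thick roller (227,263) and the handle (260,20) are also in view.

```bash
cat > lock.py <<'E'
from h import *
def lock(im,C):
    g=cv2.cvtColor(im,cv2.COLOR_BGR2GRAY);hsv=cv2.cvtColor(im,cv2.COLOR_BGR2HSV)
    m=((hsv[...,1]<25)&(g>170)).astype(np.uint8);n,l,s,c=cv2.connectedComponentsWithStats(m)
    u0,v0=proj(C,(.612,-.035,.1));k=max((i for i in range(1,n) if s[i,4]>1500),key=lambda i:-np.hypot(*(c[i]-(u0,v0))))
    mm=(l==k).astype(np.uint8);cs,h=cv2.findContours(mm,cv2.RETR_CCOMP,cv2.CHAIN_APPROX_NONE)
    P=lambda p,z:ray(C,p[0],p[1],z)
    for c_,hh in zip(cs,h[0]):
        if hh[3]>=0 and cv2.contourArea(c_)>200:
            e=cv2.fitEllipse(c_);print("mouth",np.round(e[0],1),np.round(e[1],1),P(e[0],.1).round(4))
        elif hh[3]<0 and cv2.contourArea(c_)>1500:
            pts=np.array([P(p[0],.1)[:2]*1000 for p in c_],np.float32);r=cv2.minAreaRect(pts);print("plate mm",r)
    b=cv2.inRange(hsv,(10,110,90),(35,255,255));M=np.zeros_like(b);cv2.circle(M,tuple(int(x) for x in e[0]),int(e[1][0]/2),255,-1);b&=M
    cs=max(cv2.findContours(b,0,1)[0],key=cv2.contourArea);pts=np.array([P(p[0],.056)[:2]*1000 for p in cs],np.float32);print("stem mm",cv2.minAreaRect(pts))
E
python3 - <<'E'
from lock import *
im=cv2.imread("pics/w1.png");C=cam("wrist");lock(im,C)
im2=cv2.imread("pics/top0.png");C2=cam("top")
for p,z in(((227,263),.024),((276,276),.024),((174,176),.021)):print(p,ray(C,*p,z).round(3))
print(proj(C,(.459,.365,.184)))
print(inv((.43,.30,.32),2.4))
E
```

```text
plate mm ((612.2650146484375, 8.614952087402344), (186.9063262939453, 116.8873062133789), 82.67570495605469)
mouth [341.4 142.5] [40.1 41.8] [ 0.615 -0.035  0.1  ]
stem mm ((613.416259765625, -34.611976623535156), (15.341194152832031, 14.635767936706543), 85.37379455566406)
(227, 263) [ 0.448 -0.193  0.024]
(276, 276) [ 0.516 -0.223  0.024]
(174, 176) [ 0.398 -0.058  0.021]
(np.float64(13.44421260745446), np.float64(-571.8557096074857))
(array([ 351.9, -162.8,  -20.1]), array([ 0.   ,  0.   , -0.956]))
```

```bash
python3 -m handwheel '[60,-28,-10,0,0,-0.16,100, 120,-56,-20,0,0,-0.32,100, 180,-84,-20,0,0,-0.48,100, 240,-111,-20,0,0,-0.66,100, 290,-135,-20,0,0,-0.83,100]'
python3 -m handwheel '[0,0,0,0,0,-0.16,100, 0,0,0,0,0,-0.34,100, 0,0,0,0,0,-0.52,100, 0,0,0,0,0,-0.7,100, 0,0,0,0,0,-0.85,100]'
python3 -m handwheel '[0,0,0,0,0,-0.16,100, 0,0,0,0,0,-0.34,100, 0,0,0,0,0,-0.52,100, 0,0,0,0,0,-0.55,100, 0,0,0,0,0,-0.55,100]'
python3 - <<'E'
from h import *
print(inv((.459,.365,.32),3.68))
E
```

```text
clock: 2.7
position: [0.4511, 0.2283, 0.3201]
tool_rot: [1.312, 2.854, 0.001]
wrist_force: [0.6, 0.1, -0.8]
finger_gap: 1.004
gripper_force: 0.0
clock: 3.32
position: [0.4519, 0.2266, 0.3199]
tool_rot: [0.019, 3.141, 0.0]
wrist_force: [-0.1, -0.4, 0.7]
finger_gap: 1.002
gripper_force: 0.0
clock: 3.95
position: [0.4519, 0.2266, 0.3199]
tool_rot: [-0.824, 3.032, 0.0]
wrist_force: [-0.3, 0.3, -0.1]
finger_gap: 0.997
gripper_force: 0.0
(array([-7.610e+01,  1.158e+02, -1.000e-01]), array([ 0.   ,  0.   , -0.008]))
```

```bash
python3 -m handwheel '[-30,45,0,0,0,0,100, -60,90,0,0,0,0,100, -76,116,0,0,0,0,100, -76,116,0,0,0,-0.008,100, -76,116,0,0,0,-0.008,100]'
python3 - <<'E'
from h import *
im,C=shot("wrist","w2");o=ctrl.get_obs();print(o["position"])
E
```

```text
clock: 4.58
position: [0.4583, 0.3647, 0.3199]
tool_rot: [0.839, -3.027, 0.0]
wrist_force: [-0.8, 0.1, 0.3]
finger_gap: 0.998
gripper_force: 0.0
[0.45836546 0.36438397 0.32019957]
```

View pics/w2.png

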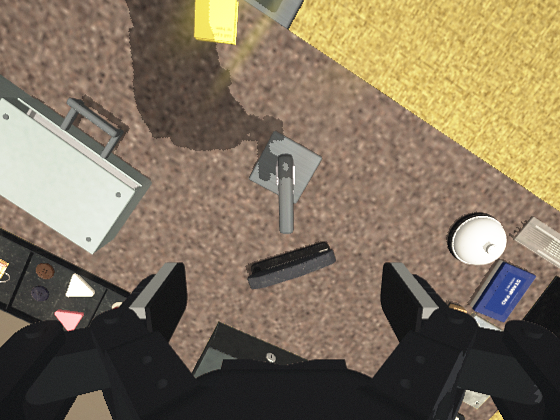

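The T-bar runs almost vertically in the picture from about (286,155) to (287,232), so the yaw is nearly right. The square base is at (286,168).

Run:
```python
from h import *
im=cv2.imread("pics/w2.png");C=cam("wrist");g=cv2.cvtColor(im,cv2.COLOR_BGR2GRAY)
for v in(185,190,200,210,220,228):print(v,g[v,272:302].tolist())
print(g[145:245,286].tolist())
a,b=ray(C,286,155,.184),ray(C,287,232,.184);print(a,b,np.linalg.norm(a-b),(a+b)/2)
cs=np.array([(250,177),(278,133),(322,157),(290,202)])
print([ray(C,*p,.01).round(4).tolist() for p in cs],ray(C,285.5,167.5,.01))
```

```text
185 [158, 154, 157, 154, 147, 178, 103, 101, 117, 126, 143, 146, 147, 149, 152, 155, 158, 157, 139, 125, 108, 117, 158, 156, 157, 157, 159, 157, 161, 163]
190 [153, 154, 151, 150, 155, 151, 105, 101, 119, 131, 141, 142, 146, 148, 151, 155, 159, 158, 142, 124, 123, 183, 155, 158, 157, 158, 157, 163, 159, 161]
200 [137, 139, 140, 142, 149, 156, 123, 91, 117, 126, 136, 146, 147, 147, 150, 155, 161, 160, 145, 125, 111, 115, 163, 159, 152, 134, 91, 114, 131, 144]
210 [118, 132, 143, 143, 138, 129, 122, 72, 116, 123, 139, 146, 148, 149, 151, 153, 161, 163, 145, 132, 114, 94, 124, 128, 136, 133, 122, 119, 114, 119]
220 [121, 125, 131, 134, 135, 130, 116, 77, 114, 123, 133, 145, 148, 146, 149, 150, 156, 159, 148, 132, 119, 87, 140, 130, 124, 121, 113, 108, 106, 103]
228 [141, 136, 128, 124, 118, 124, 121, 92, 106, 120, 133, 141, 144, 146, 146, 149, 154, 156, 146, 132, 120, 85, 128, 136, 137, 135, 135, 131, 130, 117]
[170, 164, 164, 165, 170, 168, 169, 170, 125, 67, 57, 71, 81, 83, 83, 84, 87, 81, 142, 156, 156, 157, 156, 156, 158, 156, 107, 89, 93, 93, 90, 92, 88, 145, 155, 153, 151, 154, 151, 151, 152, 153, 153, 153, 152, 151, 152, 152, 154, 153, 150, 148, 151, 152, 151, 150, 152, 153, 151, 152, 150, 150, 150, 147, 149, 151, 149, 151, 153, 152, 149, 150, 150, 150, 151, 149, 148, 146, 149, 148, 148, 150, 148, 146, 148, 146, 146, 124, 117, 143, 143, 134, 133, 134, 133, 128, 129, 134, 130, 132]
[0.42672739 0.34910026 0.184     ] [0.48964126 0.38809619 0.184     ] 0.074019172885722 [0.45818432 0.36859823 0.184     ]
[[0.4971, 0.3318, 0.01], [0.4223, 0.3349, 0.01], [0.4187, 0.4062, 0.01], [0.4993, 0.4014, 0.01]] [0.45858575 0.36903632 0.01      ]
```

Run:
```python
from h import *
print(inv((.4583,.3687,.160),3.685))
```

```text
(array([ -2.1,   3.8, 160.2]), array([-0.   ,  0.   , -0.003]))
```

```bash
python3 -m handwheel '[-2,4,40,0,0,0,60, -2,4,80,0,0,0,50, -2,4,115,0,0,0,50, -2,4,145,0,0,0,50, -2,4,160,0,0,0,50]' 60
python3 -m handwheel '[0,0,0,0,0,0,0, 0,0,0,0,0,0,0, 0,0,0,0,0,0,0, 0,0,0,0,0,0,0, 0,0,0,0,0,0,0]' 60
python3 -m handwheel '[0,0,0,0,0,0,0, 0,0,0,0,0,0,0, 0,0,-15,0,0,0,0, 0,0,-30,0,0,0,0, 0,0,-50,0,0,0,0]' 60
```

```text
clock: 5.25
position: [0.4577, 0.3683, 0.1588]
tool_rot: [0.838, -3.027, 0.001]
wrist_force: [-0.4, -0.6, 0.6]
finger_gap: 0.501
gripper_force: 0.0
clock: 5.88
position: [0.4584, 0.3701, 0.1613]
tool_rot: [-0.841, 3.025, 0.001]
wrist_force: [-0.3, -1.2, 6.2]
finger_gap: 0.132
gripper_force: 59.4
clock: 6.5
position: [0.4578, 0.3697, 0.2107]
tool_rot: [0.841, -3.026, 0.0]
wrist_force: [-0.6, -0.9, -2.9]
finger_gap: 0.127
gripper_force: 58.6
```

```bash
python3 -m handwheel '[0,0,-25,0,0,0,0, 0,0,-50,0,0,0,0, 0,0,-75,0,0,0.1,0, 0,0,-100,0,0,0.2,0, 0,0,-100,0,0,0.35,0]'
python3 -m handwheel '[0,0,0,0,0,0.15,0, 0,0,0,0,0,0.3,0, 0,0,0,0,0,0.46,0, 0,0,0,0,0,0.62,0, 0,0,0,0,0,0.78,0]'
python3 -m handwheel '[0,0,0,0,0,0.15,0, 0,0,0,0,0,0.3,0, 0,0,0,0,0,0.46,0, 0,0,0,0,0,0.62,0, 0,0,0,0,0,0.78,0]'
python3 - <<'E'
from h import *
print(inv((.6135,-.035,.31),1.446))
E
```

```text
clock: 7.12
position: [0.4583, 0.37, 0.3128]
tool_rot: [-0.295, 3.125, 0.003]
wrist_force: [0.7, -0.4, -4.5]
finger_gap: 0.121
gripper_force: 58.6
clock: 7.75
position: [0.4579, 0.3697, 0.3106]
tool_rot: [0.918, 3.004, 0.001]
wrist_force: [-0.3, 0.3, -3.2]
finger_gap: 0.123
gripper_force: 58.6
clock: 8.38
position: [0.4579, 0.3697, 0.3106]
tool_rot: [1.991, 2.43, 0.0]
wrist_force: [0.7, -0.9, -4.1]
finger_gap: 0.124
gripper_force: 58.6
(array([-427.4,   73.1,    0.5]), array([ 0.   , -0.   ,  0.323]))
```

```bash
python3 -m handwheel '[-50,8,0,0,0,0.1,0, -100,17,0,0,0,0.2,0, -150,26,0,0,0,0.323,0, -200,35,0,0,0,0.323,0, -250,43,0,0,0,0.323,0]'
python3 - <<'E'
from h import *
print(inv((.6135,-.035,.31),1.446))
E
```

```text
clock: 9.0
position: [0.5508, 0.132, 0.3107]
tool_rot: [2.35, 2.084, 0.001]
wrist_force: [1.3, 0.5, -3.9]
finger_gap: 0.126
gripper_force: 59.0
(array([-158.3,   82.2,    0.7]), array([ 0.001, -0.   ,  0.005]))
```

```bash
python3 -m handwheel '[-50,26,0,0,0,0,0, -100,52,0,0,0,0.005,0, -140,72,0,0,0,0.005,0, -158,82,1,0,0,0.005,0, -158,82,1,0,0,0.005,0]'
python3 -m handwheel '[0,0,20,0,0,0,0, 0,0,35,0,0,0,0, 0,0,35,0,0,0,0, 0,0,35,0,0,0,0, 0,0,35,0,0,0,0]'
python3 - <<'E'
from h import *
o=ctrl.get_obs();print(o["position"])
a,_=shot("wrist","w3");b,_=shot("side","s3");c,_=shot("top","t3")
r=lambda i,s:cv2.resize(i,None,fx=s,fy=s,interpolation=cv2.INTER_CUBIC)
x=r(b[170:290,255:385],4);y=a[0:420,:][:480,130:430]
H=np.zeros((480,820,3),np.uint8);H[:,:520]=x;H[:420,520:820]=y;cv2.imwrite("pics/m3.png",H[:,:800])
E
```

```text
clock: 9.62
position: [0.6133, -0.0341, 0.3086]
tool_rot: [-2.357, -2.076, 0.001]
wrist_force: [-1.0, 0.6, -2.8]
finger_gap: 0.122
gripper_force: 59.0
clock: 10.25
position: [0.6131, -0.0328, 0.2748]
tool_rot: [2.355, 2.078, 0.002]
wrist_force: [-0.6, 0.1, -3.4]
finger_gap: 0.122
gripper_force: 59.0
[ 0.61310889 -0.03279987  0.27483251]
```

View pics/m3.png

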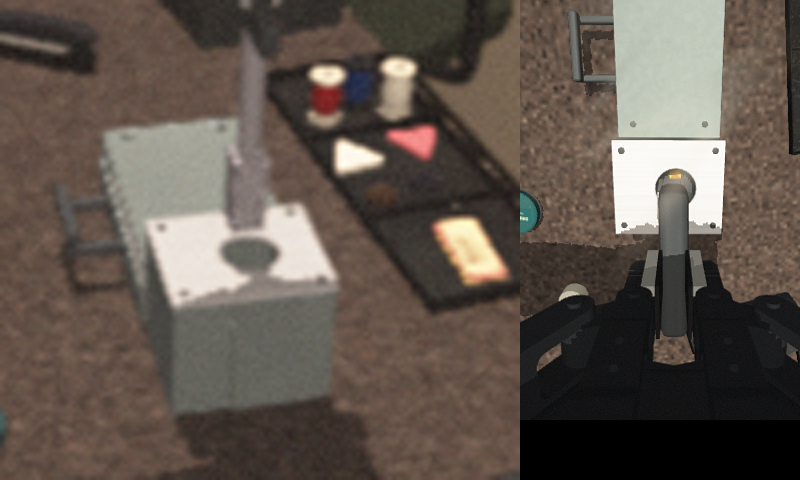

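The side crop shows the socket's lower end at about (316,226), just above the mouth centre at (317,233.5). In the wrist view the bar leads straight to the mouth.

Run:
```python
from h import *
C=cam("side");T=cam("top")
print("proj foot",proj(C,(.6131,-.0328,.125)),"proj mouth",proj(C,(.615,-.035,.1)))
print("mouth side",ray(C,317.3,233.5,.1),"foot side",ray(C,316.3,226.2,.125))
a=cv2.imread("pics/s3.png");g=cv2.cvtColor(a,cv2.COLOR_BGR2GRAY)
for v in(213,218,222,225,228,231,234):print(v,g[v,300:336].tolist())
```

```text
proj foot (np.float64(316.0142418818551), np.float64(224.67810036975195)) proj mouth (np.float64(316.5968935290516), np.float64(232.2654883276626))
mouth side [ 0.61476351 -0.04109645  0.1       ] foot side [ 0.61122472 -0.03991179  0.125     ]
213 [161, 158, 165, 162, 164, 161, 165, 160, 161, 161, 152, 127, 98, 97, 105, 118, 131, 124, 125, 121, 123, 111, 97, 82, 84, 77, 79, 86, 86, 83, 88, 84, 83, 91, 87, 67]
218 [160, 159, 158, 157, 159, 161, 163, 158, 166, 159, 147, 116, 94, 113, 117, 121, 124, 123, 123, 126, 133, 133, 126, 115, 96, 88, 85, 83, 88, 85, 82, 80, 76, 86, 84, 91]
222 [157, 158, 158, 162, 159, 163, 167, 168, 173, 176, 151, 118, 98, 116, 127, 118, 122, 127, 115, 121, 127, 165, 204, 222, 220, 217, 189, 168, 187, 208, 192, 139, 99, 88, 92, 92]
225 [227, 229, 227, 229, 229, 228, 227, 226, 226, 229, 224, 189, 139, 133, 133, 129, 122, 122, 117, 111, 145, 198, 226, 228, 229, 230, 229, 231, 231, 229, 229, 207, 157, 104, 84, 89]
228 [229, 229, 229, 228, 229, 229, 227, 228, 227, 229, 231, 227, 206, 183, 182, 188, 187, 188, 198, 205, 209, 220, 224, 227, 229, 228, 228, 227, 229, 228, 231, 226, 223, 180, 124, 96]
231 [228, 227, 227, 229, 230, 228, 227, 228, 226, 211, 164, 120, 100, 101, 96, 96, 99, 95, 99, 103, 98, 101, 112, 140, 187, 220, 231, 229, 231, 231, 230, 231, 232, 228, 206, 145]
234 [230, 231, 230, 231, 227, 231, 230, 231, 226, 216, 171, 118, 95, 98, 99, 97, 97, 100, 101, 101, 97, 100, 92, 95, 157, 208, 227, 229, 228, 230, 229, 231, 231, 233, 232, 224]
```

Run:
```python
from h import *
print(inv((.615,-.035,.222),1.446))
```

```text
(array([-1.7,  2.1, 52.3]), array([ 0.001, -0.   , -0.   ]))
```

```bash
python3 -m handwheel '[-2,2,0,0,0,0,0, -2,2,15,0,0,0,0, -2,2,28,0,0,0,0, -2,2,40,0,0,0,0, -2,2,52,0,0,0,0]'
python3 -m handwheel '[0,0,4,0,0,0,0, 0,0,8,0,0,0,0, 0,0,12,0,0,0,0, 0,0,16,0,0,0,0, 0,0,16,0,0,0,0]'
```

```text
clock: 11.02
position: [0.6147, -0.0356, 0.2212]
tool_rot: [2.356, 2.078, 0.0]
wrist_force: [0.4, -0.6, -2.3]
finger_gap: 0.122
gripper_force: 59.0
clock: 11.65
position: [0.6146, -0.0354, 0.2055]
tool_rot: [-2.356, -2.078, 0.0]
wrist_force: [-0.5, 0.2, -2.8]
finger_gap: 0.124
gripper_force: 59.0
```

```bash
python3 -m handwheel '[0,0,3,0,0,0,0, 0,0,6,0,0,0,0, 0,0,8,0,0,0,0, 0,0,10,0,0,0,0, 0,0,10,0,0,0,0]'
```

```text
clock: 12.28
position: [0.6145, -0.0354, 0.1954]
tool_rot: [-2.355, -2.078, 0.001]
wrist_force: [0.7, -0.2, -3.5]
finger_gap: 0.126
gripper_force: 58.9
```

No contact force, so the socket is sliding over the stem. Continuing down.

```bash
python3 -m handwheel '[0,0,5,0,0,0,0, 0,0,10,0,0,0,0, 0,0,15,0,0,0,0, 0,0,20,0,0,0,0, 0,0,24,0,0,0,0]'
python3 -m handwheel '[0,0,2,0,0,0,0, 0,0,3,0,0,0,0, 0,0,4,0,0,0,0, 0,0,4,0,0,0,0, 0,0,4,0,0,0,0]'
```

```text
clock: 12.9
position: [0.6146, -0.0354, 0.1714]
tool_rot: [-2.356, -2.078, 0.0]
wrist_force: [0.3, -0.6, -3.3]
finger_gap: 0.124
gripper_force: 59.0
clock: 13.52
position: [0.6147, -0.0354, 0.1679]
tool_rot: [2.356, 2.078, 0.0]
wrist_force: [0.7, 0.0, -3.7]
finger_gap: 0.123
gripper_force: 58.9
```

```bash
python3 -m handwheel '[0,0,0,0,0,-0.12,0, 0,0,0,0,0,-0.24,0, 0,0,0,0,0,-0.36,0, 0,0,0,0,0,-0.48,0, 0,0,0,0,0,-0.6,0]'
python3 -m handwheel '[0,0,0,0,0,-0.12,0, 0,0,0,0,0,-0.24,0, 0,0,0,0,0,-0.36,0, 0,0,0,0,0,-0.48,0, 0,0,0,0,0,-0.6,0]'
python3 -m handwheel '[0,0,0,0,0,-0.1,0, 0,0,0,0,0,-0.2,0, 0,0,0,0,0,-0.3,0, 0,0,0,0,0,-0.35,0, 0,0,0,0,0,-0.4,0]'
python3 - <<'E'
from h import *
o=ctrl.get_obs();print(o["wrist_force"],o["wrist_torque"],o["tool_rot"],o["qpos"])
E
```

```text
clock: 14.15
position: [0.6147, -0.0355, 0.1679]
tool_rot: [1.631, 2.685, -0.0]
wrist_force: [-0.1, 0.0, -3.3]
finger_gap: 0.124
gripper_force: 59.1
clock: 14.78
position: [0.6146, -0.0355, 0.1679]
tool_rot: [-0.765, -3.047, 0.0]
wrist_force: [-0.8, -1.4, -3.3]
finger_gap: 0.124
gripper_force: 59.1
clock: 15.4
position: [0.6145, -0.0355, 0.1679]
tool_rot: [-0.148, -3.138, 0.0]
wrist_force: [-0.7, -0.9, -3.2]
finger_gap: 0.124
gripper_force: 59.1
[-0.68230343 -0.90144689 -3.18311693] [-0.04038419  0.08674076 -0.15503863] [-1.48219118e-01 -3.13789110e+00  2.07976712e-04] [-5.76622032e-02  2.35247258e-01  2.60291655e-01  1.59604223e+00
 -1.34526179e-04  3.67381742e-02]
```

```bash
python3 -m handwheel '[0,0,0,0,0,-0.04,0, 0,0,0,0,0,-0.08,0, 0,0,0,0,0,-0.1,0, 0,0,0,0,0,-0.12,0, 0,0,0,0,0,-0.12,0]'
python3 - <<'E'
from h import *
o=ctrl.get_obs();print(o["wrist_torque"],Ro.from_rotvec(o["tool_rot"]).as_euler("zyx"))
E
```

```text
clock: 16.02
position: [0.6147, -0.0355, 0.1679]
tool_rot: [-0.038, 3.141, -0.0]
wrist_force: [-1.5, -0.3, -2.2]
finger_gap: 0.126
gripper_force: 59.2
[-0.10752456  0.1036499  -0.1183473 ] [3.11747537e+00 5.70574289e-05 3.14158508e+00]
```

```bash
python3 -m handwheel '[0,0,0,0,0,-0.03,0, 0,0,0,0,0,-0.06,0, 0,0,0,0,0,-0.08,0, 0,0,0,0,0,-0.08,0, 0,0,0,0,0,-0.08,0]'
python3 - <<'E'
from h import *
o=ctrl.get_obs();print(o["wrist_torque"],Ro.from_rotvec(o["tool_rot"]).as_euler("zyx"))
E
```

```text
clock: 16.65
position: [0.6147, -0.0354, 0.1679]
tool_rot: [-0.163, 3.137, 0.0]
wrist_force: [-0.4, -1.3, -1.7]
finger_gap: 0.125
gripper_force: 59.3
[-0.19023083  0.20668722 -0.16174894] [ 3.03760248e+00  5.85067906e-05 -3.14158389e+00]
```

```bash
python3 -m handwheel '[0,0,0,0,0,0,40, 0,0,0,0,0,0,60, 0,0,0,0,0,0,60, 0,0,-20,0,0,0,60, 0,0,-50,0,0,0,60]'
python3 -m handwheel '[0,0,-40,0,0,0.15,60, 0,0,-90,0,0,0.3,60, 0,0,-90,0,0,0.45,60, 0,0,-90,0,0,0.6,60, 0,0,-90,0,0,0.75,60]'
python3 - <<'E'
from h import *
h=ray(cam("top"),262,211.5,.053);print(h)
b=-.125;print(Ro.from_euler('z',-b).apply(h-[.6145,-.0352,.053]))
print(inv((.50,.10,.28),1.446))
E
```

```text
clock: 17.27
position: [0.6143, -0.0354, 0.2177]
tool_rot: [0.164, -3.136, -0.0]
wrist_force: [0.6, 0.0, 0.2]
finger_gap: 0.603
gripper_force: 0.0
clock: 17.9
position: [0.6148, -0.0354, 0.3081]
tool_rot: [1.004, 2.976, 0.0]
wrist_force: [0.1, -1.0, -0.6]
finger_gap: 0.598
gripper_force: 0.0
[0.52000825 0.11754013 0.053     ]
[-1.12797333e-01  1.39767667e-01 -6.24500451e-17]
(array([173.4,  38.2,  28. ]), array([0.   , 0.   , 1.045]))
```

```bash
python3 -m handwheel '[50,11,0,0,0,0.15,60, 100,22,0,0,0,0.3,60, 150,33,10,0,0,0.46,60, 173,38,20,0,0,0.62,60, 173,38,28,0,0,0.78,60]'
python3 -m handwheel '[0,0,0,0,0,0.15,60, 0,0,0,0,0,0.265,60, 0,0,0,0,0,0.265,60, 0,0,0,0,0,0.265,60, 0,0,0,0,0,0.265,60]'
python3 - <<'E'
from h import *
im,C=shot("wrist","w4")
E
```

```text
clock: 18.52
position: [0.4983, 0.1004, 0.2804]
tool_rot: [2.058, 2.373, 0.002]
wrist_force: [0.8, -0.2, -0.2]
finger_gap: 0.6
gripper_force: 0.0
clock: 19.15
position: [0.4994, 0.099, 0.2799]
tool_rot: [2.349, 2.086, 0.0]
wrist_force: [0.3, 0.2, -0.3]
finger_gap: 0.594
gripper_force: 0.0
```

View pics/w4.png

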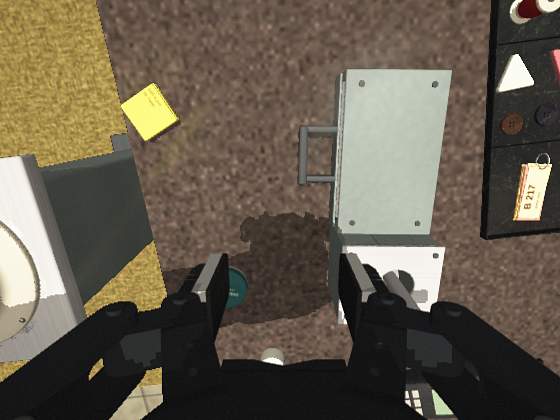

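The handle bar runs from (302,126) to (302,184). The key stands in the shaft, with its bar near (405,290) pointing along box x.

Run:
```python
from h import *
C=cam("wrist");a,b=ray(C,302.5,126,.053),ray(C,302.5,184,.053);h=(a+b)/2;print(a,b,h)
print(inv((h[0],h[1],.20),1.446),inv((h[0],h[1],.031),1.446))
d=Ro.from_euler('z',-.125).apply([-.1,0,0]);R=Ro.from_rotvec(ctrl.get_obs()["tool_rot"]).as_matrix();print(R.T@d*1000)
```

```text
[0.52843216 0.15572032 0.053     ] [0.52138902 0.08807164 0.053     ] [0.52491059 0.12189598 0.053     ]
(array([25.7, 22.6, 79.8]), array([ 0.   , -0.   ,  0.006])) (array([ 25.7,  22.6, 248.8]), array([ 0.   , -0.   ,  0.006]))
[ 6.06272658e-01 -9.99981620e+01 -5.18330117e-03]
```

```bash
python3 -m handwheel '[25,21,50,0,0,0,45, 25,21,100,0,0,0,45, 25,21,150,0,0,0,45, 25,21,180,0,0,0,45, 25,21,200,0,0,0,45]'
python3 -m handwheel '[0,0,12,0,0,0,42, 0,0,24,0,0,0,42, 0,0,36,0,0,0,42, 0,0,49,0,0,0,42, 0,0,49,0,0,0,42]'
python3 -m handwheel '[0,0,0,0,0,0,0, 0,0,0,0,0,0,0, 0,0,0,0,0,0,0, 0,0,0,0,0,0,0, 0,0,0,0,0,0,0]' 50
```

```text
clock: 19.82
position: [0.5225, 0.1212, 0.078]
tool_rot: [-2.349, -2.085, 0.003]
wrist_force: [-0.1, 0.5, -0.2]
finger_gap: 0.452
gripper_force: 0.0
clock: 20.45
position: [0.5226, 0.1212, 0.0297]
tool_rot: [-2.35, -2.084, 0.002]
wrist_force: [-0.1, -0.3, 0.2]
finger_gap: 0.419
gripper_force: 0.0
clock: 21.08
position: [0.5237, 0.1214, 0.0315]
tool_rot: [2.35, 2.084, 0.002]
wrist_force: [0.2, 0.2, 6.0]
finger_gap: 0.073
gripper_force: 50.0
```

```bash
python3 -m handwheel '[0,-15,0,0,0,0,0, 0,-30,0,0,0,0,0, 0,-45,0,0,0,0,0, 0,-60,0,0,0,0,0, 0,-75,0,0,0,0,0]'
python3 -m handwheel '[0,-6,0,0,0,0,0, 0,-11,0,0,0,0,0, 0,-15,0,0,0,0,0, 0,-19,0,0,0,0,0, 0,-21,0,0,0,0,0]'
```

```text
clock: 21.7
position: [0.4486, 0.131, 0.0314]
tool_rot: [2.35, 2.084, 0.003]
wrist_force: [3.1, 3.7, 6.5]
finger_gap: 0.07
gripper_force: 50.1
clock: 22.32
position: [0.4297, 0.1334, 0.0316]
tool_rot: [2.349, 2.083, 0.007]
wrist_force: [16.0, 1.3, -2.9]
finger_gap: 0.073
gripper_force: 48.8
```

```bash
python3 -m handwheel '[0,1,0,0,0,0,20, 0,1,0,0,0,0,38, 0,1,0,0,0,0,40, 0,1,-25,0,0,0,40, 0,1,-60,0,0,0,40]'
python3 -m handwheel '[0,0,-60,0,0,0,60, 0,0,-120,0,0,0,80, 0,0,-180,0,0,0,100, 0,0,-220,0,0,0,100, 0,0,-220,0,0,0,100]'
python3 - <<'E'
from h import *
im,C=shot("wrist","w5");print(ctrl.get_obs()["position"])
E
```

```text
clock: 22.95
position: [0.4279, 0.1324, 0.0905]
tool_rot: [-2.35, -2.083, 0.004]
wrist_force: [0.2, -0.2, -0.3]
finger_gap: 0.398
gripper_force: 0.0
clock: 23.58
position: [0.4296, 0.1329, 0.3136]
tool_rot: [2.349, 2.083, 0.006]
wrist_force: [0.4, 0.3, 0.5]
finger_gap: 0.999
gripper_force: 0.0
[0.42929731 0.13283078 0.31150012]
```

View pics/w5.png

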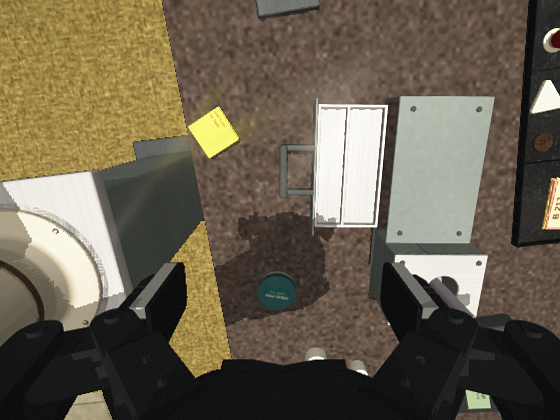

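The drawer is out. The narrow row spans columns ~319–344 and the wide row ~347–382, over rows 107–225.

Run:
```python
from h import *
im=cv2.imread("pics/w5.png");C=cam("wrist");g=cv2.cvtColor(im,cv2.COLOR_BGR2GRAY)
for v in(125,165,205):print(v,g[v,308:400].tolist())
for u in(330,365):print(u,g[98:115,u].tolist(),g[215:235,u].tolist())
b=-.125;m=np.array([.6145,-.0352,0])
for p in((345,165),(318,165),(385,165),(332,107),(332,226)):
  q=ray(C,*p,.020);print(p,q.round(4),Ro.from_euler('z',-b).apply(q-m).round(4))
```

```text
125 [89, 88, 86, 98, 108, 87, 91, 129, 191, 155, 251, 244, 230, 248, 247, 248, 247, 247, 247, 246, 246, 248, 247, 246, 248, 248, 248, 249, 248, 247, 249, 251, 250, 249, 249, 252, 255, 91, 142, 255, 246, 230, 250, 250, 251, 248, 248, 247, 249, 249, 250, 248, 247, 249, 249, 248, 248, 246, 249, 248, 248, 247, 247, 246, 245, 248, 249, 247, 247, 247, 246, 247, 251, 98, 74, 142, 255, 252, 111, 39, 46, 49, 49, 44, 46, 50, 51, 53, 59, 127, 184, 185]
165 [115, 114, 116, 92, 74, 93, 179, 181, 161, 255, 246, 232, 251, 251, 250, 248, 249, 247, 247, 249, 247, 245, 248, 249, 248, 249, 248, 248, 249, 250, 249, 247, 249, 250, 191, 82, 181, 255, 244, 227, 248, 250, 249, 248, 248, 248, 248, 250, 248, 245, 246, 247, 245, 245, 243, 247, 247, 247, 246, 243, 242, 243, 245, 247, 245, 245, 245, 244, 247, 249, 68, 106, 225, 253, 249, 26, 45, 52, 53, 54, 54, 55, 50, 47, 55, 116, 174, 173, 177, 177, 178, 177]
205 [108, 94, 48, 53, 73, 185, 201, 244, 242, 234, 244, 243, 245, 243, 243, 241, 242, 244, 242, 239, 242, 244, 242, 243, 243, 242, 244, 246, 244, 242, 242, 243, 211, 113, 245, 242, 235, 242, 245, 246, 243
[... 207 characters left out ...]
76, 172, 178, 176, 176, 175, 175, 173]
330 [120, 118, 122, 119, 121, 114, 211, 247, 242, 167, 160, 246, 249, 247, 247, 247, 246] [241, 243, 245, 182, 151, 153, 156, 122, 100, 121, 159, 187, 92, 43, 49, 46, 53, 53, 51, 57]
365 [101, 97, 94, 89, 84, 80, 127, 255, 255, 167, 142, 250, 252, 248, 248, 247, 247] [239, 240, 240, 240, 239, 240, 242, 211, 141, 133, 250, 255, 149, 77, 94, 98, 97, 94, 92, 86]
(345, 165) [0.5152 0.1282 0.02  ] [-0.1189  0.1497  0.02  ]
(318, 165) [0.478  0.1327 0.02  ] [-0.1564  0.1495  0.02  ]
(385, 165) [0.5703 0.1215 0.02  ] [-0.0633  0.1499  0.02  ]
(332, 107) [0.5035 0.207  0.02  ] [-0.1404  0.2265  0.02  ]
(332, 226) [0.4901 0.0413 0.02  ] [-0.1329  0.0604  0.02  ]
```

```bash
python3 - <<'E'
from h import *
R=Ro.from_euler('z',-.125);m=np.array([.6145,-.0352,0])
for n,p in(("s+",(-.1375,.1835,0)),("s-",(-.1375,.1035,0)),("th",(-.093,.1435,0))):print(n,(R.apply(p)+m).round(4))
print(inv((.44,-.22,.28),3.017))
E
python3 -m handwheel '[0,0,0,0,0,-0.15,100, 0,0,0,0,0,-0.3,100, 0,0,0,0,0,-0.46,100, 0,0,0,0,0,-0.62,100, 0,0,0,0,0,-0.78,100]'
python3 -m handwheel '[0,0,0,0,0,-0.15,100, 0,0,0,0,0,-0.3,100, 0,0,0,0,0,-0.46,100, 0,0,0,0,0,-0.62,100, 0,0,0,0,0,-0.78,100]'
python3 - <<'E'
from h import *
print(inv((.45,-.23,.28),3.017))
E
```

```text
s+ [0.501 0.164 0.   ]
s- [0.491  0.0846 0.    ]
th [0.5401 0.1188 0.    ]
(array([-349. ,   52.8,   31.4]), array([ 1.000e-03,  1.000e-03, -1.566e+00]))
clock: 24.25
position: [0.4284, 0.1326, 0.3091]
tool_rot: [-1.373, -2.823, 0.003]
wrist_force: [-0.4, 0.1, 0.3]
finger_gap: 0.995
gripper_force: 0.0
clock: 24.88
position: [0.4284, 0.1326, 0.3091]
tool_rot: [-0.197, -3.133, 0.002]
wrist_force: [0.5, -0.1, 0.3]
finger_gap: 0.999
gripper_force: 0.0
(array([ -66.9, -357. ,   29.3]), array([-0.001, -0.003, -0.001]))
```

```bash
python3 -m handwheel '[-10,-60,0,0,0,0,100, -20,-120,0,0,0,0,100, -35,-180,0,0,0,0,100, -46,-240,0,0,0,0,100, -55,-300,15,0,0,0,100]'
python3 -m handwheel '[-12,-57,14,-0.001,-0.003,0,100, -12,-57,14,-0.001,-0.003,0,100, -12,-57,14,-0.001,-0.003,0,100, -12,-57,14,-0.001,-0.003,0,100, -12,-57,14,-0.001,-0.003,0,100]'
cat >> h.py <<'E'
def rollers(im,C,z=.024):
    hsv=cv2.cvtColor(im,cv2.COLOR_BGR2HSV);m=((hsv[...,1]<60)&(hsv[...,2]>120)).astype(np.uint8)
    m=cv2.morphologyEx(m,cv2.MORPH_OPEN,np.ones((3,3)))
    for c in cv2.findContours(m,0,1)[0]:
        if 100<cv2.contourArea(c)<4000:
            (u,v),r=cv2.minEnclosingCircle(c);p=ray(C,u,v,z);q=ray(C,u+r,v,z)
            if .33<p[0]<.6 and -.5<p[1]<.3: print((round(u),round(v)),p[:2].round(4),"diam mm",round(2000*np.linalg.norm(p-q),1),"fill",round(cv2.contourArea(c)/np.pi/r/r,2))
E
python3 - <<'E'
from h import *
im,C=shot("wrist","w6");rollers(im,C)
im,C=shot("top","t6");rollers(im,C)
E
```

```text
clock: 25.5
position: [0.4439, -0.1739, 0.2947]
tool_rot: [-0.205, -3.134, -0.001]
wrist_force: [2.2, 0.6, -0.2]
finger_gap: 1.003
gripper_force: 0.0
clock: 26.12
position: [0.449, -0.2289, 0.2823]
tool_rot: [0.202, 3.131, 0.001]
wrist_force: [-0.5, 0.2, -0.1]
finger_gap: 0.999
gripper_force: 0.0
(290, 218) [ 0.5122 -0.2273] diam mm 32.2 fill 0.82
(158, 179) [ 0.4381 -0.3913] diam mm 34.1 fill 0.79
(306, 165) [ 0.4442 -0.1977] diam mm 40.9 fill 0.89
(362, 238) [ 0.4449 -0.1964] diam mm 47.1 fill 0.87
```

View pics/w6.png

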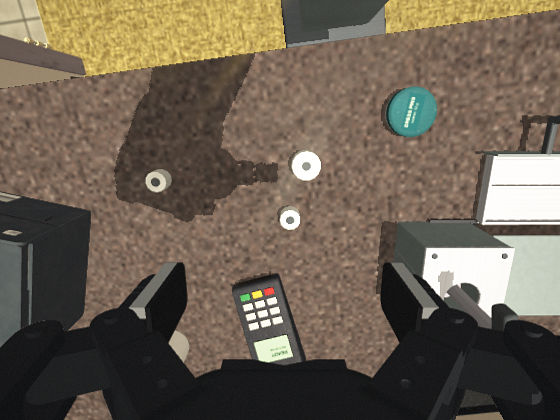

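Near view: slim A at (290,218), thick at (306,165), slim B at (157,181), all where they were at the start. The terminal, the tin and the box are clear of the grasps.

Run:
```python
from h import *
print(inv((.514,-.227,.005),3.017))
```

```text
(array([-63.2,  10.4, 277.4]), array([ 0.001,  0.004, -0.005]))
```

```bash
python3 -m handwheel '[-40,6,50,0,0.004,-0.005,60, -63,10,100,0,0.004,-0.005,60, -63,10,160,0,0.004,-0.005,60, -63,10,210,0,0.004,-0.005,60, -63,10,245,0,0.004,-0.005,60]'
python3 -m handwheel '[0,0,16,0,0,0,55, 0,0,32,0,0,0,55, 0,0,32,0,0,0,55, 0,0,32,0,0,0,0, 0,0,32,0,0,0,0]' 40
python3 -m handwheel '[0,0,0,0,0,0,0, 0,0,0,0,0,0,0, 0,0,0,0,0,0,0, 0,0,-30,0,0,0,0, 0,0,-80,0,0,0,0]'
python3 -m handwheel '[0,0,-60,0,0,0,0, 0,0,-120,0,0,0,0, 0,0,-170,0,0,0,0, 0,0,-170,0,0,0,0, 0,0,-170,0,0,0,0]'
python3 - <<'E'
from h import *
print(inv((.491,.0846,.26),3.017),inv((.501,.164,.26),3.017))
E
```

```text
clock: 26.85
position: [0.5125, -0.2272, 0.0345]
tool_rot: [-0.196, -3.133, -0.003]
wrist_force: [0.4, -0.5, 0.4]
finger_gap: 0.603
gripper_force: 0.0
clock: 27.48
position: [0.5139, -0.2284, 0.0062]
tool_rot: [0.197, 3.135, 0.001]
wrist_force: [0.5, -0.0, -0.1]
finger_gap: 0.132
gripper_force: 0.0
clock: 28.1
position: [0.5122, -0.2276, 0.0842]
tool_rot: [-0.197, -3.131, -0.004]
wrist_force: [1.0, -1.0, 0.6]
finger_gap: 0.0
gripper_force: 0.0
clock: 28.72
position: [0.5135, -0.2284, 0.2544]
tool_rot: [-0.197, -3.134, -0.002]
wrist_force: [-0.1, 0.2, -1.0]
finger_gap: -0.0
gripper_force: 0.0
(array([ 61.6, 307.7,  -5.2]), array([ 0.001, -0.002, -0.001])) (array([ 61.7, 387.7,  -5.1]), array([ 0.001, -0.002, -0.001]))
```

The gripper closed on nothing, so I need to look again.

Run:
```python
from h import *
im,C=shot("wrist","w7");rollers(im,C)
im,C=shot("top","t7");rollers(im,C)
```

```text
(283, 176) [ 0.5136 -0.2275] diam mm 30.3 fill 0.85
(135, 131) [ 0.4393 -0.3926] diam mm 30.9 fill 0.77
(301, 115) [ 0.4457 -0.1978] diam mm 39.6 fill 0.91
```

View pics/w7.png

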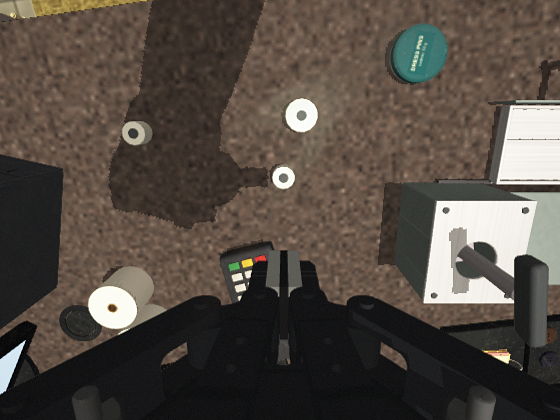

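Run:
```python
from h import *
o=ctrl.get_obs();C=cam("wrist");print(o["position"],o["finger_gap"],proj(C,o["position"]),proj(C,(.514,-.2275,.024)))
R=Ro.from_rotvec(o["tool_rot"]).as_matrix()
for k in(-.011,.011):print(proj(C,o["position"]+R@[k,0,0]))
T=cam("top");S=cam("side");print(proj(T,(.514,-.2275,.024)),proj(S,(.514,-.2275,.024)))
im,_=shot("side","s7");hsv=cv2.cvtColor(im,cv2.COLOR_BGR2HSV);m=((hsv[...,1]<60)&(hsv[...,2]>150)).astype(np.uint8)
n,l,s,c=cv2.connectedComponentsWithStats(m)
for i in range(1,n):
    if 30<s[i,4]<500 and 230<c[i][0]<340 and c[i][1]>250: print(c[i].round(1),s[i],ray(S,*c[i],.024).round(3))
a=cv2.imread("pics/w7.png")[80:200,220:340];b=im[280:400,240:340]
cv2.imwrite("pics/m7.png",np.hstack([cv2.resize(a,(400,400)),cv2.resize(b,(333,400))]))
```

```text
[ 0.5131029  -0.22817985  0.25347507] 6.838638523767171e-05 (np.float64(281.5860057091759), np.float64(250.57476594629537)) (np.float64(282.84231842400817), np.float64(177.28074461982197))
(np.float64(281.6304680395901), np.float64(269.2565542527002))
(np.float64(281.54000067313535), np.float64(231.24477724950916))
(np.float64(371.7311486076973), np.float64(215.76463349787926)) (np.float64(305.29138342505547), np.float64(307.12868017504445))
[276.1 307.6] [269 300  15  17 201] [ 0.444 -0.207  0.024]
[306.1 309.8] [301 303  12  15 126] [ 0.513 -0.237  0.024]
[300.1 374.3] [295 366  11  15 101] [ 0.437 -0.408  0.024]
```

View pics/m7.png

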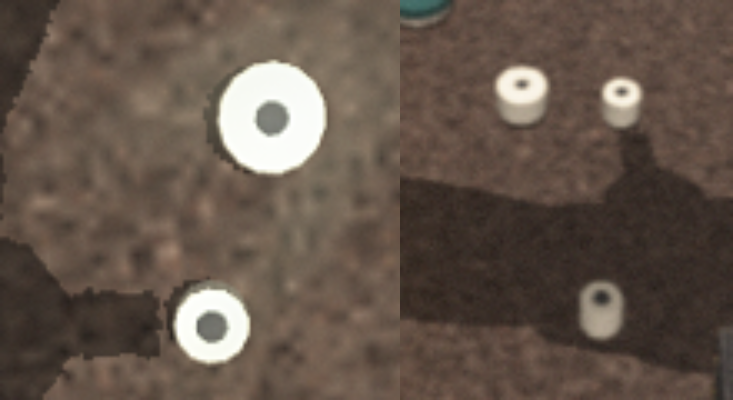

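Run:
```python
from h import *
o=ctrl.get_obs();C=cam("wrist");R=Ro.from_rotvec(o["tool_rot"]).as_matrix()
for x in(-.011,0,.011):
  print(x,[tuple(np.round(proj(C,o["position"]+R@[x,0,-d]),0)) for d in(0,.01,.02,.03,.04)])
im=cv2.imread("pics/w7.png");g=cv2.cvtColor(im,cv2.COLOR_BGR2GRAY);print(g[235:375:3,276].tolist(),g[235:375:3,283].tolist())
for n in("w1","w4"):
  pass
cv2.imwrite("pics/m8.png",cv2.resize(im[225:375,205:365],None,fx=3.7,fy=3.7))
```

```text
-0.011 [(np.float64(282.0), np.float64(269.0)), (np.float64(282.0), np.float64(278.0)), (np.float64(281.0), np.float64(288.0)), (np.float64(281.0), np.float64(299.0)), (np.float64(281.0), np.float64(311.0))]
0 [(np.float64(282.0), np.float64(251.0)), (np.float64(281.0), np.float64(258.0)), (np.float64(281.0), np.float64(267.0)), (np.float64(281.0), np.float64(277.0)), (np.float64(281.0), np.float64(288.0))]
0.011 [(np.float64(282.0), np.float64(231.0)), (np.float64(281.0), np.float64(238.0)), (np.float64(281.0), np.float64(246.0)), (np.float64(281.0), np.float64(254.0)), (np.float64(281.0), np.float64(264.0))]
[88, 77, 79, 85, 94, 88, 93, 92, 95, 93, 94, 92, 92, 92, 93, 94, 93, 98, 141, 38, 19, 17, 17, 18, 15, 18, 14, 22, 27, 24, 25, 24, 24, 21, 27, 20, 22, 23, 20, 16, 18, 17, 22, 18, 19, 14, 14] [86, 71, 84, 91, 104, 49, 17, 16, 15, 14, 17, 16, 17, 17, 15, 19, 17, 15, 28, 26, 28, 27, 28, 25, 25, 21, 26, 25, 26, 26, 27, 26, 23, 25, 26, 68, 75, 70, 65, 68, 69, 63, 52, 46, 23, 12, 16]
```

View pics/m8.png

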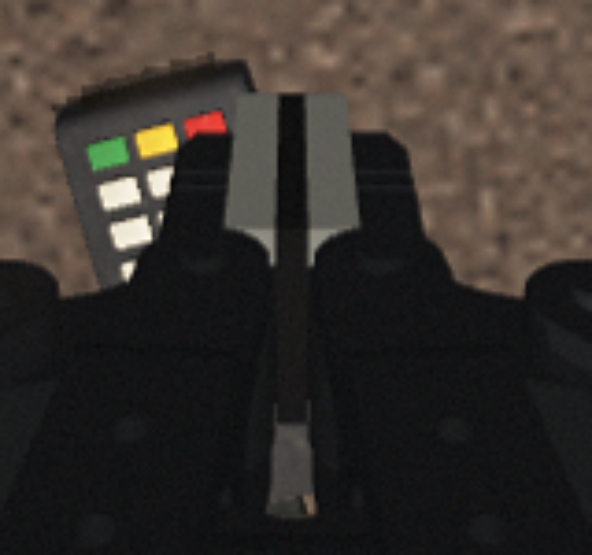

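```bash
python3 - <<'E'
from h import *
print(ctrl.grip_point_offset,inv((.5145,-.2275,.03),3.017))
E
python3 -m handwheel '[1,0,-1,0,0,0,55, 0,0,50,0,0,0,55, 0,0,100,0,0,0,55, 0,0,160,0,0,0,55, 0,0,210,0,0,0,55]'
python3 - <<'E'
from h import *
print(ctrl.get_obs()["position"])
im,C=shot("side","s8")
p=proj(C,(.514,-.228,.03));print(p)
u,v=map(int,p);cv2.imwrite("pics/m9.png",cv2.resize(im[v-80:v+40,u-80:u+80],None,fx=4,fy=4,interpolation=cv2.INTER_CUBIC))
E
```

```text
0.0187 (array([ -2.1,   0.5, 223.5]), array([ 0.002, -0.003, -0.001]))
clock: 29.5
position: [0.5123, -0.2277, 0.0424]
tool_rot: [-0.197, -3.133, -0.002]
wrist_force: [0.5, -0.6, 0.3]
finger_gap: 0.547
gripper_force: 0.0
[ 0.51233497 -0.22772299  0.04237941]
(np.float64(305.41494899024974), np.float64(305.5588009934905))
```

View pics/m9.png

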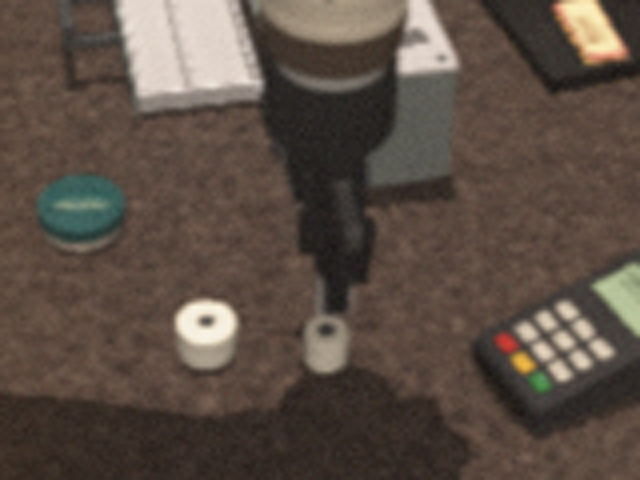

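The fingertips appear well above the nominal TCP, around the roller's top edge. I'll step down while watching the force.

```bash
python3 -m handwheel '[-1,0,12,0,0,0,55, -2,0,24,0,0,0,55, -2,0,37,0,0,0,55, -2,0,37,0,0,0,55, -2,0,37,0,0,0,55]'
python3 -m handwheel '[0,0,1,0,0,0,55, 0,0,2,0,0,0,55, 0,0,3,0,0,0,55, 0,0,4,0,0,0,55, 0,0,4,0,0,0,55]'
```

```text
clock: 30.18
position: [0.5156, -0.2285, 0.0087]
tool_rot: [-0.197, -3.135, -0.001]
wrist_force: [-0.3, 0.5, 0.0]
finger_gap: 0.553
gripper_force: 0.0
clock: 30.8
position: [0.5152, -0.2283, 0.0039]
tool_rot: [-0.197, -3.134, -0.002]
wrist_force: [-0.4, -0.1, 0.5]
finger_gap: 0.551
gripper_force: 0.0
```

```bash
python3 -m handwheel '[0,0,1,0,0,0,55, 0,0,2,0,0,0,55, 0,0,3,0,0,0,55, 0,0,3,0,0,0,55, 0,0,3,0,0,0,55]'
```

```text
clock: 31.42
position: [0.5153, -0.2283, 0.001]
tool_rot: [-0.197, -3.134, -0.002]
wrist_force: [-0.1, -1.5, 0.6]
finger_gap: 0.552
gripper_force: 0.0
```

```bash
python3 -m handwheel '[0,0,1,0,0,0,55, 0,0,2,0,0,0,55, 0,0,3,0,0,0,55, 0,0,4,0,0,0,55, 0,0,5,0,0,0,55]'
python3 -m handwheel '[0,0,1,0,0,0,55, 0,0,2,0,0,0,55, 0,0,2,0,0,0,55, 0,0,2,0,0,0,55, 0,0,2,0,0,0,55]'
```

```text
clock: 32.05
position: [0.5153, -0.2283, -0.004]
tool_rot: [-0.197, -3.134, -0.002]
wrist_force: [-0.5, -0.2, 0.0]
finger_gap: 0.55
gripper_force: 0.0
clock: 32.67
position: [0.5153, -0.2283, -0.006]
tool_rot: [-0.197, -3.134, -0.002]
wrist_force: [-0.0, -0.4, -0.7]
finger_gap: 0.549
gripper_force: 0.0
```

```bash
python3 -m handwheel '[0,0,0,0,0,0,0, 0,0,0,0,0,0,0, 0,0,0,0,0,0,0, 0,0,0,0,0,0,0, 0,0,0,0,0,0,0]' 30
```

```text
clock: 33.3
position: [0.5154, -0.2284, -0.0058]
tool_rot: [-0.197, -3.135, -0.002]
wrist_force: [0.0, -0.1, 4.8]
finger_gap: 0.305
gripper_force: 29.6
```

```bash
python3 -m handwheel '[0,0,-10,0,0,0,0, 0,0,-40,0,0,0,0, 0,0,-90,0,0,0,0, 0,0,-150,0,0,0,0, 0,0,-210,0,0,0,0]'
python3 - <<'E'
from h import *
print(inv((.491,.0846,.215),3.017))
E
```

```text
clock: 33.92
position: [0.515, -0.2284, 0.2062]
tool_rot: [-0.197, -3.134, -0.002]
wrist_force: [1.0, -0.1, -0.2]
finger_gap: 0.307
gripper_force: 29.6
(array([ 63.1, 307.5,  -8.4]), array([ 0.001, -0.001, -0.001]))
```

```bash
python3 -m handwheel '[12,55,-8,0,0,0,0, 24,110,-8,0,0,0,0, 36,165,-8,0,0,0,0, 48,220,-8,0,0,0,0, 60,275,-8,0,0,0,0]'
python3 -m handwheel '[3,32,0,0,0,0,0, 3,32,0,0,0,0,0, 3,32,0,0,0,0,0, 3,32,0,0,0,0,0, 3,32,0,0,0,0,0]'
python3 - <<'E'
from h import *
im,C=shot("wrist","w10");o=ctrl.get_obs();print(o["position"])
E
```

```text
clock: 34.55
position: [0.4899, 0.0534, 0.2128]
tool_rot: [-0.198, -3.135, -0.002]
wrist_force: [1.1, -0.6, 0.2]
finger_gap: 0.305
gripper_force: 29.6
clock: 35.17
position: [0.4915, 0.0831, 0.2125]
tool_rot: [-0.2, -3.134, -0.002]
wrist_force: [0.2, -0.2, -1.6]
finger_gap: 0.308
gripper_force: 29.7
[0.49153496 0.083218   0.21242573]
```

View pics/w10.png

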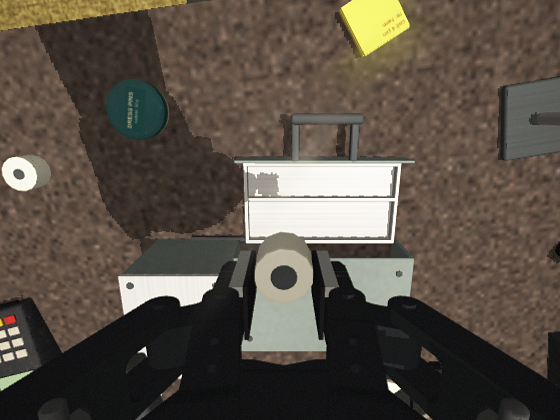

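Slim A is gripped upright, with its top-hub centre at (284,278). The drawer is seen with its front wall at row ~164, divider at ~199 and rear wall at ~238.

Run:
```python
from h import *
im=cv2.imread("pics/w10.png");C=cam("wrist");g=cv2.cvtColor(im,cv2.COLOR_BGR2GRAY)
print(ray(C,284,277.5,.2423))
for u in(300,330,370):print(u,g[155:248,u].tolist())
Rb=Ro.from_euler('z',.125);m=np.array([.6145,-.0352,0])
for p in((330,165),(330,197),(330,201),(330,237),(300,199),(390,199)):
  q=ray(C,*p,.02);print(p,q.round(4),Rb.apply(q-m).round(4))
```

```text
[0.49211814 0.08435499 0.2423    ]
300 [122, 117, 109, 109, 109, 139, 190, 181, 201, 243, 241, 214, 242, 246, 247, 246, 245, 245, 245, 244, 245, 246, 245, 242, 243, 245, 247, 245, 246, 247, 246, 246, 247, 247, 249, 247, 245, 245, 245, 248, 242, 147, 93, 241, 249, 243, 211, 241, 249, 248, 247, 246, 246, 246, 245, 248, 249, 247, 242, 242, 247, 245, 245, 240, 242, 245, 245, 243, 244, 244, 240, 240, 241, 242, 245, 244, 242, 242, 242, 243, 250, 176, 109, 113, 117, 117, 118, 119, 119, 119, 118, 119, 120]
330 [87, 82, 73, 71, 64, 108, 189, 175, 202, 249, 249, 220, 248, 251, 251, 250, 249, 250, 249, 249, 248, 250, 249, 247, 247, 249, 250, 248, 249, 250, 248, 248, 249, 250, 251, 250, 247, 248, 248, 252, 246, 148, 86, 249, 251, 244, 218, 243, 250, 249, 248, 247, 246, 247, 247, 250, 249, 246, 243, 245, 248, 245, 245, 241, 244, 247, 246, 245, 246, 244, 242, 241, 242, 245, 246, 244, 245, 244, 242, 242, 245, 235, 140, 99, 90, 247, 251, 249, 134, 45, 53, 52, 48]
370 [88, 97, 74, 65, 65, 101, 191, 176, 204, 250, 251, 220, 248, 251, 251, 251, 250, 251, 250, 249, 249, 250, 250, 249, 249, 250, 250, 249, 250, 250, 249, 248, 249, 250, 251, 250, 249, 249, 249, 252, 246, 151, 81, 250, 252, 246, 221, 243, 249, 250, 248, 248, 246, 247, 247, 249, 249, 246, 245, 247, 248, 246, 247, 242, 245, 247, 246, 247, 247, 245, 244, 243, 244, 248, 247, 245, 245, 245, 244, 242, 247, 240, 145, 97, 89, 249, 253, 250, 131, 43, 50, 52, 52]
(330, 165) [0.4795 0.137  0.02  ] [-0.1554  0.1541  0.02  ]
(330, 197) [0.5151 0.1338 0.02  ] [-0.1197  0.1553  0.02  ]
(330, 201) [0.5197 0.1334 0.02  ] [-0.1151  0.1555  0.02  ]
(330, 237) [0.5625 0.1296 0.02  ] [-0.0722  0.157   0.02  ]
(300, 199) [0.5131 0.1004 0.02  ] [-0.1175  0.1219  0.02  ]
(390, 199) [0.526  0.2002 0.02  ] [-0.1172  0.2225  0.02  ]
```

```bash
python3 -m handwheel '[0,0,50,0,0,0,0, 0,0,100,0,0,0,0, 0,0,150,0,0,0,0, 0,0,180,0,0,0,0, 0,0,190,0,0,0,0]'
python3 -m handwheel '[0,0,5,0,0,0,0, 0,0,10,0,0,0,0, 0,0,15,0,0,0,0, 0,0,17,0,0,0,0, 0,0,17,0,0,0,0]'
```

```text
clock: 35.85
position: [0.4901, 0.0836, 0.0206]
tool_rot: [-0.198, -3.132, -0.001]
wrist_force: [-0.5, 0.9, -1.1]
finger_gap: 0.307
gripper_force: 29.7
clock: 36.48
position: [0.4913, 0.0841, 0.0054]
tool_rot: [-0.197, -3.134, -0.002]
wrist_force: [0.2, -0.2, -0.5]
finger_gap: 0.31
gripper_force: 29.7
```

Down inside the row with no contact force. Releasing now, then on to the thick roller.

```bash
python3 -m handwheel '[0,0,1,0,0,0,0, 0,0,1,0,0,0,38, 0,0,1,0,0,0,45, 0,0,-20,0,0,0,45, 0,0,-60,0,0,0,55]'
python3 -m handwheel '[0,0,-60,0,0,0,70, 0,0,-120,0,0,0,70, 0,0,-170,0,0,0,70, 0,0,-170,0,0,0,70, 0,0,-170,0,0,0,70]'
python3 - <<'E'
from h import *
im,C=shot("wrist","w11");rollers(im,C,.033)
Rb=Ro.from_euler('z',.125);m=np.array([.6145,-.0352,0])
hsv=cv2.cvtColor(im,cv2.COLOR_BGR2HSV);gray=cv2.cvtColor(im,cv2.COLOR_BGR2GRAY)
p=proj(C,(.4913,.0841,.033));print(p);u,v=map(int,p);print(gray[v-25:v+25:2,u].tolist(),gray[v,u-30:u+30:2].tolist())
cv2.imwrite("pics/m11.png",cv2.resize(im[v-60:v+90,u-70:u+130],None,fx=3.5,fy=3.5))
print(inv((.445,-.197,.23),3.017))
E
```

```text
clock: 37.1
position: [0.4902, 0.0839, 0.0648]
tool_rot: [-0.197, -3.132, -0.001]
wrist_force: [0.6, 0.7, 0.1]
finger_gap: 0.55
gripper_force: 0.0
clock: 37.72
position: [0.4915, 0.0839, 0.2349]
tool_rot: [-0.197, -3.134, -0.002]
wrist_force: [-0.3, -0.9, -0.4]
finger_gap: 0.702
gripper_force: 0.0
(40, 168) [ 0.4427 -0.183 ] diam mm 50.8 fill 0.68
(np.float64(282.4516238197443), np.float64(180.3167114055639))
[66, 54, 179, 250, 225, 228, 119, 253, 251, 224, 157, 86, 95, 130, 134, 153, 225, 201, 202, 143, 243, 236, 244, 241, 242] [153, 155, 152, 152, 154, 153, 154, 154, 156, 153, 180, 182, 184, 149, 84, 122, 128, 131, 153, 251, 249, 249, 244, 245, 245, 246, 246, 247, 248, 248]
(array([  10.6, -284.4,    4.1]), array([ 0.001, -0.003, -0.001]))
```

View pics/m11.png

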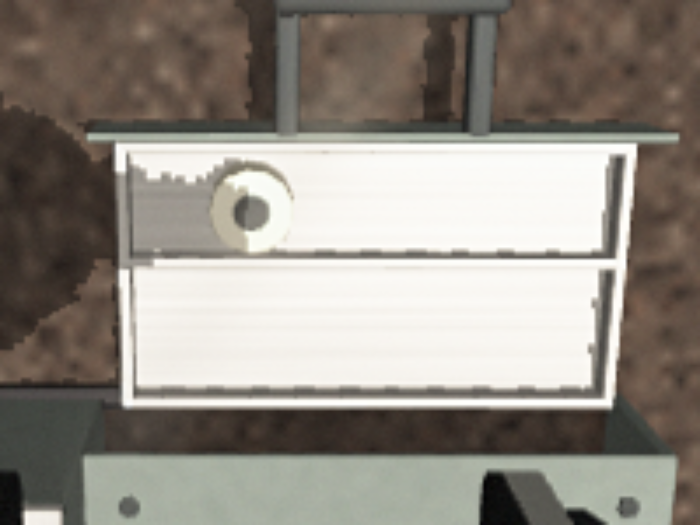

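The slim roller stands upright in the narrow row. That used up my picture allowance, and in fact went one over it: 15 views against a limit of 14. From here I work from numbers only.

```bash
python3 -m handwheel '[2,-57,0,0,0,0,80, 4,-114,0,0,0,0,80, 6,-171,0,0,0,0,80, 8,-228,0,0,0,0,80, 10,-284,4,0,0,0,80]'
python3 -m handwheel '[0,0,0,0,0,0,80, 0,0,0,0,0,0,80, 0,0,0,0,0,0,80, 0,0,0,0,0,0,80, 0,0,0,0,0,0,80]'
python3 - <<'E'
from h import *
im,C=shot("wrist","w12");rollers(im,C)
im,C=shot("top","t12");rollers(im,C)
print(inv((.445,-.197,.02),3.017))
E
```

```text
clock: 38.4
position: [0.4449, -0.1982, 0.2299]
tool_rot: [-0.197, -3.133, -0.003]
wrist_force: [0.9, 0.2, -0.7]
finger_gap: 0.803
gripper_force: 0.0
clock: 39.02
position: [0.4462, -0.196, 0.2312]
tool_rot: [-0.195, -3.135, -0.002]
wrist_force: [-0.0, -0.0, -0.2]
finger_gap: 0.802
gripper_force: 0.0
(90, 206) [ 0.4485 -0.423 ] diam mm 38.1 fill 0.73
(281, 178) [ 0.4443 -0.1973] diam mm 40.2 fill 0.88
(array([  0.8,  -1.1, 211.2]), array([ 0.001, -0.001, -0.   ]))
```

```bash
python3 -m handwheel '[0,-1,50,0,0,0,75, 0,-1,100,0,0,0,75, 0,-1,150,0,0,0,75, 0,-1,190,0,0,0,75, 0,-1,211,0,0,0,75]'
python3 -m handwheel '[0,0,8,0,0,0,70, 0,0,16,0,0,0,65, 0,0,22,0,0,0,65, 0,0,27,0,0,0,65, 0,0,28,0,0,0,65]'
python3 -m handwheel '[0,0,0,0,0,0,0, 0,0,0,0,0,0,0, 0,0,0,0,0,0,0, 0,0,0,0,0,0,0, 0,0,0,0,0,0,0]' 30
```

```text
clock: 39.75
position: [0.4445, -0.1967, 0.0177]
tool_rot: [-0.197, -3.132, -0.003]
wrist_force: [0.2, 0.6, 1.3]
finger_gap: 0.751
gripper_force: 0.0
clock: 40.38
position: [0.4456, -0.1974, -0.0079]
tool_rot: [-0.197, -3.134, -0.002]
wrist_force: [-0.5, 0.2, -0.2]
finger_gap: 0.654
gripper_force: 0.0
clock: 41.0
position: [0.4459, -0.1975, -0.0074]
tool_rot: [-0.197, -3.135, -0.001]
wrist_force: [-0.6, 0.6, 6.4]
finger_gap: 0.427
gripper_force: 30.3
```

```bash
python3 -m handwheel '[0,0,-10,0,0,0,0, 0,0,-40,0,0,0,0, 0,0,-90,0,0,0,0, 0,0,-150,0,0,0,0, 0,0,-210,0,0,0,0]'
python3 - <<'E'
from h import *
t=Ro.from_euler('z',-.125).apply((-.0923,.1435,0))+[.6145,-.0352,0];print(t);print(inv((t[0],t[1],.215),3.017))
E
```

```text
clock: 41.62
position: [0.4453, -0.1974, 0.2043]
tool_rot: [-0.197, -3.134, -0.002]
wrist_force: [0.7, 0.1, -0.7]
finger_gap: 0.427
gripper_force: 30.1
[0.54081098 0.11868784 0.        ]
(array([-55.1, 325.6, -10.5]), array([ 0.001, -0.001, -0.001]))
```

```bash
python3 -m handwheel '[-9,55,-10,0,0,0,0, -18,110,-10,0,0,0,0, -28,165,-10,0,0,0,0, -37,220,-10,0,0,0,0, -47,275,-10,0,0,0,0]'
python3 -m handwheel '[-4,25,0,0,0,0,0, -8,51,0,0,0,0,0, -8,51,0,0,0,0,0, -8,51,0,0,0,0,0, -8,51,0,0,0,0,0]'
python3 - <<'E'
from h import *
im,C=shot("wrist","w13");o=ctrl.get_obs();p=o["position"];print(p)
zt=p[2]+.0315
q=proj(C,(p[0],p[1],zt));print(q);g=cv2.cvtColor(im,cv2.COLOR_BGR2GRAY)
u,v=map(int,q);H=(g[v-20:v+20,u-20:u+20]<85).astype(np.uint8)
n,l,s,c=cv2.connectedComponentsWithStats(H)
for i in range(1,n):
  if s[i,4]>60:
    h=c[i]+(u-20,v-20);r=ray(C,*h,zt);print(s[i],h,r,Ro.from_euler('z',.125).apply(r-[.6145,-.0352,0]))
E
```

```text
clock: 42.25
position: [0.527, 0.0712, 0.2128]
tool_rot: [-0.197, -3.135, -0.002]
wrist_force: [0.8, -0.9, -0.1]
finger_gap: 0.428
gripper_force: 30.2
clock: 42.88
position: [0.5411, 0.1181, 0.2126]
tool_rot: [-0.199, -3.134, -0.002]
wrist_force: [-0.4, 0.6, -0.9]
finger_gap: 0.421
gripper_force: 30.2
[0.54112723 0.11816437 0.2126298 ]
(np.float64(281.34903018463916), np.float64(278.4001212237008))
[ 10  10  26  24 491] [283.43788187 279.03869654] [0.54155746 0.11904605 0.2441298 ] [-0.09160401  0.14394848  0.2441298 ]
```

```bash
python3 -m handwheel '[1,0,50,0,0,0,0, 1,0,100,0,0,0,0, 1,0,150,0,0,0,0, 1,0,180,0,0,0,0, 1,0,192,0,0,0,0]'
python3 -m handwheel '[0,0,5,0,0,0,0, 0,0,10,0,0,0,0, 0,0,15,0,0,0,0, 0,0,17,0,0,0,0, 0,0,17,0,0,0,0]'
```

```text
clock: 43.55
position: [0.539, 0.1185, 0.0188]
tool_rot: [-0.199, -3.132, -0.001]
wrist_force: [-0.6, -0.0, 0.2]
finger_gap: 0.427
gripper_force: 30.2
clock: 44.18
position: [0.5401, 0.1193, 0.0035]
tool_rot: [-0.197, -3.134, -0.002]
wrist_force: [-0.6, -0.5, -0.3]
finger_gap: 0.425
gripper_force: 30.2
```

```bash
python3 -m handwheel '[0,0,1,0,0,0,0, 0,0,1,0,0,0,50, 0,0,1,0,0,0,58, 0,0,-20,0,0,0,58, 0,0,-60,0,0,0,58]'
python3 -m handwheel '[0,0,-60,0,0,0,70, 0,0,-120,0,0,0,70, 0,0,-165,0,0,0,70, 0,0,-165,0,0,0,70, 0,0,-165,0,0,0,70]'
cat >> h.py <<'E'
def hubs(im,C,pts,z=.033):
    g=cv2.cvtColor(im,cv2.COLOR_BGR2GRAY)
    for P in pts:
        u,v=(int(x) for x in proj(C,(*P,z)));H=(g[v-14:v+14,u-14:u+14]<115).astype(np.uint8);n,l,s,c=cv2.connectedComponentsWithStats(H)
        for i in range(1,n):
            if s[i,4]>25:
                r=ray(C,*(c[i]+(u-14,v-14)),z);print(P,s[i],r[:2].round(4),"box",Ro.from_euler('z',.125).apply(r-[.6145,-.0352,0])[:2].round(4))
E
python3 - <<'E'
from h import *
im,C=shot("wrist","w14");hubs(im,C,[(.4915,.084),(.540,.119)])
T,CT=shot("top","t14");rollers(T,CT)
hsv=cv2.cvtColor(T,cv2.COLOR_BGR2HSV);m=((hsv[...,1]<70)&(hsv[...,2]>110)).astype(np.uint8);n,l,s,c=cv2.connectedComponentsWithStats(m)
for i in range(1,n):
    if s[i,4]>15 and 340<c[i][0]<470 and 200<c[i][1]<270:print(c[i].round(1),s[i],ray(CT,*c[i],.024).round(3))
print(inv((.42,-.36,.24),3.017))
E
```

```text
clock: 44.8
position: [0.539, 0.119, 0.0627]
tool_rot: [-0.197, -3.132, -0.0]
wrist_force: [1.7, 0.0, 1.3]
finger_gap: 0.576
gripper_force: 0.0
clock: 45.42
position: [0.5402, 0.1191, 0.2277]
tool_rot: [-0.197, -3.134, -0.001]
wrist_force: [0.0, -1.2, -0.7]
finger_gap: 0.702
gripper_force: 0.0
[345.5 203.5] [332 199  28  10  84] [ 0.552 -0.145  0.024]
[367.6 202.3] [364 199   7   7  17] [ 0.557 -0.215  0.024]
[446.6 204.4] [445 201   4  10  17] [ 0.553 -0.464  0.024]
[354.4 217.6] [343 208  26  24 146] [ 0.507 -0.173  0.024]
[375.  220.1] [358 209  33  23 144] [ 0.5   -0.238  0.024]
[427.9 216.8] [425 214   8   8  16] [ 0.513 -0.405  0.024]
[433.6 233.5] [408 215  39  33 313] [ 0.46  -0.421  0.024]
[406.7 224.1] [403 221   8   8  19] [ 0.489 -0.337  0.024]
[382.6 231.6] [379 226   7  11  20] [ 0.464 -0.261  0.024]
[357.5 246.7] [336 229  45  36 352] [ 0.416 -0.182  0.024]
[369.6 232.8] [365 230   9   7  21] [ 0.46  -0.22   0.024]
[392.9 258.6] [365 231  60  52 643] [ 0.38  -0.293  0.024]
[454.4 247.2] [435 230  46  32 247] [ 0.418 -0.485  0.024]
[398.  241.8] [396 239   6   6  16] [ 0.433 -0.309  0.024]
[423.1 250.5] [418 245  11  12  33] [ 0.406 -0.387  0.024]
[429.4 255.3] [426 251   8   9  30] [ 0.392 -0.407  0.024]
[345.4 257.2] [341 256  11   4  16] [ 0.383 -0.144  0.024]
[353.1 266.4] [344 257  22  22 142] [ 0.354 -0.168  0.024]
[383.8 261.8] [382 259   6   7  17] [ 0.37  -0.264  0.024]
[455.5 265.5] [453 261   6   9  22] [ 0.361 -0.487  0.024]
[466.6 262. ] [464 260   7   6  16] [ 0.372 -0.522  0.024]
[435.1 263.6] [431 262   9   5  16] [ 0.366 -0.424  0.024]
(array([  58.8, -490.2,  -13.1]), array([ 0.   , -0.003, -0.001]))
```

```bash
python3 - <<'E'
from h import *
im=cv2.imread("pics/w14.png");C=cam("wrist");g=cv2.cvtColor(im,cv2.COLOR_BGR2GRAY)
for P in((.4918,.084,.033),(.5403,.119,.033)):
  u,v=map(int,proj(C,P));print(u,v,g[v,u-24:u+25:2].tolist(),g[v-24:v+25:2,u].tolist())
E
python3 -m handwheel '[6,-55,-10,0,0,0,70, 12,-110,-10,0,0,0,70, 20,-165,-10,0,0,0,70, 28,-220,-10,0,0,0,70, 36,-275,-10,0,0,0,70]'
python3 -m handwheel '[6,-55,0,0,0,0,70, 12,-110,0,0,0,0,70, 18,-165,0,0,0,0,70, 23,-215,0,0,0,0,70, 23,-215,0,0,0,0,70]'
python3 -m handwheel '[0,0,0,0,0,0,70, 0,0,0,0,0,0,70, 0,0,0,0,0,0,70, 0,0,0,0,0,0,70, 0,0,0,0,0,0,70]'
python3 - <<'E'
from h import *
im,C=shot("wrist","w15");print(ctrl.get_obs()["position"]);rollers(im,C)
hsv=cv2.cvtColor(im,cv2.COLOR_BGR2HSV)
m=((hsv[...,1]<75)&(hsv[...,2]>90)).astype(np.uint8);m=cv2.morphologyEx(m,cv2.MORPH_OPEN,np.ones((5,5)))
for c in cv2.findContours(m,0,1)[0]:
    if cv2.contourArea(c)>250:
        (u,v),r=cv2.minEnclosingCircle(c);print(round(u),round(v),round(r),cv2.contourArea(c),ray(C,u,v,.024)[:2].round(3))
E
```

```text
244 142 [243, 243, 244, 245, 245, 245, 240, 253, 252, 253, 161, 130, 132, 128, 129, 154, 255, 253, 254, 146, 255, 250, 251, 251, 251] [188, 112, 249, 196, 250, 218, 252, 252, 253, 172, 132, 129, 132, 129, 112, 255, 253, 253, 244, 110, 251, 229, 249, 251, 253]
282 182 [165, 166, 167, 167, 167, 197, 195, 196, 199, 200, 169, 115, 124, 163, 161, 170, 255, 253, 253, 253, 253, 242, 251, 252, 252] [253, 244, 199, 138, 255, 253, 253, 253, 255, 210, 115, 120, 124, 128, 119, 220, 207, 202, 200, 199, 186, 234, 255, 88, 89]
clock: 46.15
position: [0.4689, -0.1507, 0.2369]
tool_rot: [-0.197, -3.133, -0.002]
wrist_force: [0.7, 0.7, -0.4]
finger_gap: 0.7
gripper_force: 0.0
clock: 46.78
position: [0.4187, -0.3621, 0.2357]
tool_rot: [-0.203, -3.131, -0.004]
wrist_force: [-0.3, -0.1, -0.2]
finger_gap: 0.7
gripper_force: 0.0
clock: 47.4
position: [0.4204, -0.3594, 0.2381]
tool_rot: [-0.197, -3.135, -0.001]
wrist_force: [0.7, 0.9, 0.0]
finger_gap: 0.699
gripper_force: 0.0
[ 0.42037024 -0.35951446  0.23805424]
(368, 280) [ 0.5634 -0.2671] diam mm 69.0 fill 0.23
(198, 279) [ 0.5354 -0.4816] diam mm 70.0 fill 0.22
(229, 208) [ 0.448  -0.4272] diam mm 32.8 fill 0.84
428 395 24 730.5 [ 0.757 -0.194]
556 346 20 277.0 [ 0.696 -0.02 ]
346 340 29 1006.0 [ 0.65  -0.302]
104 289 33 1885.5 [ 0.534 -0.605]
26 313 66 6483.0 [ 0.555 -0.715]
136 190 31 1025.5 [ 0.412 -0.532]
178 108 21 374.0 [ 0.328 -0.463]
544 82 18 439.0 [ 0.352 -0.066]
385 206 237 71359.0 [ 0.469 -0.242]
378 25 60 3664.5 [ 0.273 -0.242]
56 108 121 21535.0 [ 0.311 -0.596]
```

```bash
python3 - <<'E'
from h import *
print(inv((.449,-.427,.20),3.017))
E
python3 -m handwheel '[-20,-40,10,0,0,0,70, -37,-64,30,0,0,0,70, -37,-64,38,0,0,0,70, -37,-64,38,0,0,0,70, -37,-64,38,0,0,0,70]'
python3 - <<'E'
from h import *
im,C=shot("wrist","w16");print(ctrl.get_obs()["position"]);rollers(im,C)
g=cv2.cvtColor(im,cv2.COLOR_BGR2GRAY);u,v=map(int,proj(C,(.449,-.427,.024)));print(u,v,g[v,u-36:u+37:3].tolist(),g[v-36:v+37:3,u].tolist())
print(inv((.449,-.427,-.008),3.017))
E
```

```text
(array([-36.9, -63.4,  38. ]), array([ 0.001, -0.001, -0.001]))
clock: 48.08
position: [0.4489, -0.4273, 0.2011]
tool_rot: [0.197, 3.135, 0.0]
wrist_force: [0.1, 0.8, -0.1]
finger_gap: 0.7
gripper_force: 0.0
[ 0.44894573 -0.42734174  0.20120715]
(368, 279) [ 0.5707 -0.3432] diam mm 63.2 fill 0.22
(280, 184) [ 0.4479 -0.4293] diam mm 31.9 fill 0.82
282 184 [86, 90, 90, 93, 88, 83, 91, 83, 248, 246, 123, 114, 117, 134, 255, 255, 143, 150, 163, 171, 144, 168, 180, 154, 154] [128, 136, 135, 123, 136, 153, 167, 183, 205, 255, 245, 190, 117, 124, 116, 245, 242, 166, 154, 164, 161, 159, 169, 161, 154]
(array([1.000e-01, 3.000e-01, 2.092e+02]), array([ 0.   ,  0.   , -0.001]))
```

```bash
python3 -m handwheel '[0,-2,50,0,0,0,60, 0,-2,100,0,0,0,60, 0,-2,150,0,0,0,60, 0,-2,180,0,0,0,60, 0,-2,190,0,0,0,60]'
python3 -m handwheel '[0,0,6,0,0,0,60, 0,0,12,0,0,0,60, 0,0,17,0,0,0,60, 0,0,18,0,0,0,60, 0,0,18,0,0,0,60]'
python3 -m handwheel '[0,0,0,0,0,0,0, 0,0,0,0,0,0,0, 0,0,0,0,0,0,0, 0,0,0,0,0,0,0, 0,0,0,0,0,0,0]' 30
```

```text
clock: 48.75
position: [0.4479, -0.4287, 0.0089]
tool_rot: [-0.197, -3.133, -0.003]
wrist_force: [-0.0, -0.0, 0.6]
finger_gap: 0.596
gripper_force: 0.0
clock: 49.38
position: [0.4485, -0.4296, -0.0079]
tool_rot: [-0.198, -3.135, -0.001]
wrist_force: [0.1, 0.2, -0.0]
finger_gap: 0.601
gripper_force: 0.0
clock: 50.0
position: [0.4486, -0.4297, -0.0078]
tool_rot: [-0.197, -3.135, -0.001]
wrist_force: [-1.3, 1.3, 5.6]
finger_gap: 0.308
gripper_force: 29.7
```

```bash
python3 -m handwheel '[0,0,-10,0,0,0,0, 0,0,-40,0,0,0,0, 0,0,-90,0,0,0,0, 0,0,-150,0,0,0,0, 0,0,-215,0,0,0,0]'
python3 - <<'E'
from h import *
t=Ro.from_euler('z',-.125).apply((-.1368,.1835,0))+[.6145,-.0352,0];print(t);print(inv((t[0],t[1],.215),3.017))
E
```

```text
clock: 50.62
position: [0.4483, -0.4294, 0.2063]
tool_rot: [-0.197, -3.134, -0.002]
wrist_force: [1.2, -1.0, 0.3]
finger_gap: 0.307
gripper_force: 29.6
[0.50164517 0.16392378 0.        ]
(array([ 21.5, 595.4,  -8. ]), array([ 0.001, -0.001, -0.001]))
```

```bash
python3 -m handwheel '[2,58,-8,0,0,0,0, 4,116,-8,0,0,0,0, 7,174,-8,0,0,0,0, 9,232,-8,0,0,0,0, 11,290,-8,0,0,0,0]'
python3 -m handwheel '[2,58,0,0,0,0,0, 4,116,0,0,0,0,0, 7,174,0,0,0,0,0, 9,232,0,0,0,0,0, 10,290,0,0,0,0,0]'
python3 -m handwheel '[0,15,0,0,0,0,0, 0,15,0,0,0,0,0, 0,15,0,0,0,0,0, 0,15,0,0,0,0,0, 0,15,0,0,0,0,0]'
python3 - <<'E'
from h import *
im,C=shot("wrist","w17");o=ctrl.get_obs();p=o["position"];print(p)
zt=p[2]+.0318
q=proj(C,(p[0],p[1],zt));g=cv2.cvtColor(im,cv2.COLOR_BGR2GRAY)
u,v=map(int,q);H=(g[v-20:v+20,u-20:u+20]<85).astype(np.uint8)
n,l,s,c=cv2.connectedComponentsWithStats(H)
for i in range(1,n):
  if s[i,4]>60:
    h=c[i]+(u-20,v-20);r=ray(C,*h,zt);print(s[i],h,r,Ro.from_euler('z',.125).apply(r-[.6145,-.0352,0]))
print(inv((.50165,.1639,.005),3.017))
E
```

```text
clock: 51.25
position: [0.4738, -0.1389, 0.213]
tool_rot: [-0.198, -3.135, -0.002]
wrist_force: [0.9, 0.4, -0.6]
finger_gap: 0.305
gripper_force: 29.7
clock: 51.88
position: [0.5003, 0.1501, 0.2134]
tool_rot: [-0.197, -3.135, -0.002]
wrist_force: [0.6, 0.2, 0.7]
finger_gap: 0.305
gripper_force: 29.7
clock: 52.5
position: [0.5026, 0.1622, 0.2132]
tool_rot: [-0.2, -3.135, -0.002]
wrist_force: [-0.5, -0.2, -0.7]
finger_gap: 0.312
gripper_force: 29.7
[0.50256815 0.162416   0.21315549]
[ 10  13  26  24 493] [283.37525355 282.7505071 ] [0.50471483 0.16286885 0.24495549] [-0.13362277  0.18283601  0.24495549]
(array([  0.9,   1.1, 208.2]), array([ 0.001, -0.001, -0.002]))
```

```bash
python3 -m handwheel '[3,1,50,0,0,0,0, 3,1,100,0,0,0,0, 3,1,150,0,0,0,0, 3,1,180,0,0,0,0, 3,1,192,0,0,0,0]'
python3 -m handwheel '[0,0,5,0,0,0,0, 0,0,10,0,0,0,0, 0,0,15,0,0,0,0, 0,0,17,0,0,0,0, 0,0,17,0,0,0,0]'
```

```text
clock: 53.18
position: [0.4985, 0.1641, 0.0193]
tool_rot: [-0.198, -3.132, -0.0]
wrist_force: [-0.1, -0.4, -0.0]
finger_gap: 0.308
gripper_force: 29.7
clock: 53.8
position: [0.4995, 0.1648, 0.0041]
tool_rot: [-0.197, -3.135, -0.002]
wrist_force: [-0.0, -0.2, -0.1]
finger_gap: 0.307
gripper_force: 29.7
```

```bash
python3 -m handwheel '[0,0,1,0,0,0,0, 0,0,1,0,0,0,38, 0,0,1,0,0,0,45, 0,0,-20,0,0,0,45, 0,0,-60,0,0,0,45]'
python3 -m handwheel '[0,0,-60,0,0,0,45, 0,0,-120,0,0,0,45, 0,0,-165,0,0,0,45, 0,0,-165,0,0,0,45, 0,0,-165,0,0,0,45]'
python3 - <<'E'
from h import *
im,C=shot("wrist","w18");g=cv2.cvtColor(im,cv2.COLOR_BGR2GRAY)
for P in((.4918,.084),(.5403,.119),(.5015,.1645)):
  u,v=(int(x) for x in proj(C,(*P,.033)));H=(g[v-14:v+15,u-14:u+15]<175).astype(np.uint8);n,l,s,c=cv2.connectedComponentsWithStats(H)
  print(P,u,v,g[v,u-24:u+25:3].tolist(),g[v-24:v+25:3,u].tolist())
  for i in range(1,n):
    if 40<s[i,4]<400:
      r=ray(C,*(c[i]+(u-14,v-14)),.033);print(s[i],"box",Ro.from_euler('z',.125).apply(r-[.6145,-.0352,0])[:2].round(4))
im,C=shot("side","s18")
S=cv2.cvtColor(im,cv2.COLOR_BGR2HSV)
o=ctrl.get_obs();print(inv((.429,.133,.22),1.446))
E
```

```text
clock: 54.42
position: [0.4984, 0.1643, 0.0633]
tool_rot: [-0.197, -3.132, 0.0]
wrist_force: [0.0, 0.4, 0.6]
finger_gap: 0.45
gripper_force: 0.0
clock: 55.05
position: [0.4996, 0.1645, 0.2283]
tool_rot: [-0.197, -3.134, -0.001]
wrist_force: [-0.5, -0.7, -1.0]
finger_gap: 0.45
gripper_force: 0.0
(0.4918, 0.084) 209 183 [162, 163, 164, 165, 165, 192, 196, 51, 60, 61, 70, 195, 197, 106, 169, 166, 169] [79, 102, 164, 167, 154, 194, 199, 54, 60, 58, 181, 192, 130, 166, 167, 163, 164]
[ 10   9  12  11 101] box [-0.1373  0.1039]
(0.5403, 0.119) 247 221 [248, 248, 248, 247, 253, 252, 253, 100, 117, 119, 138, 252, 252, 252, 181, 249, 249] [158, 254, 129, 255, 253, 253, 255, 108, 117, 114, 254, 252, 252, 179, 251, 85, 83]
[11 10 10  9 73] box [-0.093   0.1449]
(0.5015, 0.1645) 282 183 [171, 169, 171, 171, 171, 197, 200, 103, 149, 150, 160, 252, 253, 253, 252, 252, 252] [76, 198, 254, 222, 233, 253, 255, 140, 149, 149, 254, 253, 191, 252, 250, 250, 250]
[  0   0  27  24 146] box [-0.1438  0.175 ]
[10 10 11  9 82] box [-0.1373  0.1846]
[ 0 26 29  2 54] box [-0.1231  0.1833]
(array([ 65.7, -39.9,   7.7]), array([-0.002, -0.002,  1.57 ]))
```

```bash
python3 -m handwheel '[0,0,0,0,0,0.16,45, 0,0,0,0,0,0.32,45, 0,0,0,0,0,0.48,45, 0,0,0,0,0,0.64,45, 0,0,0,0,0,0.79,45]'
python3 -m handwheel '[0,0,0,0,0,0.16,45, 0,0,0,0,0,0.32,45, 0,0,0,0,0,0.48,45, 0,0,0,0,0,0.64,45, 0,0,0,0,0,0.78,45]'
python3 - <<'E'
from h import *
print(inv((.4295,.1332,.10),1.446),inv((.4295,.1332,.024),1.446))
E
```

```text
clock: 55.78
position: [0.4992, 0.1643, 0.2276]
tool_rot: [-1.395, -2.812, 0.002]
wrist_force: [-0.1, -0.6, -0.9]
finger_gap: 0.451
gripper_force: 0.0
clock: 56.4
position: [0.4991, 0.1643, 0.2276]
tool_rot: [-2.359, -2.071, 0.003]
wrist_force: [-0.4, -0.4, -0.7]
finger_gap: 0.451
gripper_force: 0.0
(array([-39.9, -64.6, 127.8]), array([-0.003, -0.   , -0.005])) (array([-39.9, -64.4, 203.8]), array([-0.003, -0.   , -0.005]))
```

```bash
python3 -m handwheel '[-20,-35,0,0,0,0,42, -40,-64,10,0,0,-0.005,42, -40,-64,60,0,0,-0.005,42, -40,-64,110,0,0,-0.005,42, -40,-64,130,0,0,-0.005,42]'
python3 - <<'E'
from h import *
print(inv((.4295,.1332,.024),1.446))
E
python3 -m handwheel '[0,0,20,0,0,0,42, 0,0,40,0,0,0,42, 0,0,60,0,0,0,42, 0,0,72,0,0,0,42, 0,0,72,0,0,0,42]'
python3 -m handwheel '[0,0,0,0,0,0,0, 0,0,0,0,0,0,0, 0,0,0,0,0,0,0, 0,0,0,0,0,0,0, 0,0,0,0,0,0,0]' 50
```

```text
clock: 57.02
position: [0.4288, 0.1322, 0.0948]
tool_rot: [-2.348, -2.082, 0.007]
wrist_force: [-0.6, 0.9, 0.7]
finger_gap: 0.419
gripper_force: 0.0
(array([ 1.1,  1. , 70.8]), array([-0.006,  0.001,  0.005]))
clock: 57.65
position: [0.4301, 0.1327, 0.0259]
tool_rot: [-2.349, -2.083, 0.003]
wrist_force: [-0.3, 0.5, -0.2]
finger_gap: 0.427
gripper_force: 0.0
clock: 58.28
position: [0.4314, 0.1331, 0.0278]
tool_rot: [-2.35, -2.084, -0.002]
wrist_force: [-1.2, 0.2, 7.2]
finger_gap: 0.088
gripper_force: 49.4
```

```bash
python3 -m handwheel '[0,5,0,0,0,0,0, 0,13,0,0,0,0,0, 0,22,0,0,0,0,0, 0,31,0,0,0,0,0, 0,40,0,0,0,0,0]'
python3 -m handwheel '[0,10,0,0,0,0,0, 0,20,0,0,0,0,0, 0,30,0,0,0,0,0, 0,38,0,0,0,0,0, 0,44,0,0,0,0,0]'
python3 -m handwheel '[0,3,0,0,0,0,0, 0,6,0,0,0,0,0, 0,9,0,0,0,0,0, 0,10,0,0,0,0,0, 0,10,0,0,0,0,0]'
```

```text
clock: 58.9
position: [0.4713, 0.128, 0.0278]
tool_rot: [-2.35, -2.084, -0.001]
wrist_force: [-2.1, -1.8, 7.0]
finger_gap: 0.091
gripper_force: 49.6
clock: 59.52
position: [0.515, 0.1224, 0.0278]
tool_rot: [-2.351, -2.084, -0.0]
wrist_force: [-2.1, -4.3, 8.3]
finger_gap: 0.093
gripper_force: 49.6
clock: 60.15
position: [0.5249, 0.1212, 0.0278]
tool_rot: [2.351, 2.083, 0.001]
wrist_force: [-1.2, -3.9, 6.2]
finger_gap: 0.093
gripper_force: 49.5
```

```bash
python3 -m handwheel '[0,1,0,0,0,0,0, 0,2,0,0,0,0,0, 0,3,0,0,0,0,0, 0,3,0,0,0,0,0, 0,3,0,0,0,0,0]'
```

```text
clock: 60.78
position: [0.5253, 0.1211, 0.0277]
tool_rot: [-2.348, -2.082, 0.004]
wrist_force: [-14.1, -2.0, 14.6]
finger_gap: 0.096
gripper_force: 50.5
```

```bash
python3 -m handwheel '[0,-2,0,0,0,0,20, 0,-2,0,0,0,0,40, 0,-2,0,0,0,0,42, 0,-2,-25,0,0,0,42, 0,-2,-70,0,0,0,42]'
python3 -m handwheel '[0,0,-60,0,0,0,60, 0,0,-120,0,0,0,60, 0,0,-180,0,0,0,60, 0,0,-195,0,0,-0.1,60, 0,0,-195,0,0,-0.26,60]'
python3 -m handwheel '[0,0,0,0,0,-0.16,60, 0,0,0,0,0,-0.32,60, 0,0,0,0,0,-0.48,60, 0,0,0,0,0,-0.64,60, 0,0,0,0,0,-0.8,60]'
python3 -m handwheel '[0,0,0,0,0,-0.16,60, 0,0,0,0,0,-0.32,60, 0,0,0,0,0,-0.48,60, 0,0,0,0,0,-0.64,60, 0,0,0,0,0,-0.73,60]'
python3 - <<'E'
from h import *
print(inv((.6147,-.0354,.29),3.245))
im,C=shot("wrist","w19");p=ctrl.get_obs()["position"];print(p,proj(C,(.6147,-.0354,.19)))
E
```

```text
clock: 61.4
position: [0.5244, 0.1213, 0.096]
tool_rot: [-2.348, -2.082, 0.004]
wrist_force: [0.9, -0.7, -0.2]
finger_gap: 0.419
gripper_force: 0.0
clock: 62.02
position: [0.5263, 0.1215, 0.2936]
tool_rot: [2.055, 2.376, 0.004]
wrist_force: [0.0, 0.5, -0.6]
finger_gap: 0.602
gripper_force: 0.0
clock: 62.65
position: [0.5257, 0.1214, 0.2918]
tool_rot: [-0.966, -2.988, -0.001]
wrist_force: [-0.2, 0.3, 0.2]
finger_gap: 0.598
gripper_force: 0.0
clock: 63.28
position: [0.5257, 0.1214, 0.2918]
tool_rot: [0.162, -3.137, -0.002]
wrist_force: [-0.4, 0.4, 0.2]
finger_gap: 0.601
gripper_force: 0.0
(array([ -72.4, -165.1,    1.5]), array([ 0.001, -0.001, -0.   ]))
[0.52573287 0.12137699 0.2917942 ] (np.float64(97.69829252657595), np.float64(281.00297876586603))
```

```bash
python3 -m handwheel '[-25,-55,-10,0,0,0,60, -48,-110,-10,0,0,0,60, -72,-165,-10,0,0,0,60, -72,-165,-10,0,0,0,60, -72,-165,-10,0,0,0,60]'
python3 - <<'E'
from h import *
im,C=shot("wrist","w20");o=ctrl.get_obs();p=o["position"];print(p,inv((.6147,-.0354,.168),3.245))
R=Ro.from_rotvec(o["tool_rot"]).as_matrix();g=cv2.cvtColor(im,cv2.COLOR_BGR2GRAY)
for x in(.03,.015,0,-.015,-.03):
  P=np.array([.6147,-.0354,.190])+R@[x,0,0];u,v=proj(C,P);print(x,round(u,1),round(v),g[int(v),int(u)-20:int(u)+21].tolist())
E
```

```text
clock: 63.95
position: [0.6136, -0.0358, 0.3013]
tool_rot: [0.153, -3.136, -0.002]
wrist_force: [-0.2, 0.7, 0.0]
finger_gap: 0.599
gripper_force: 0.0
[ 0.61335766 -0.03514855  0.30177729] (array([ -1.4,  -0.6, 133.8]), array([ 0.001, -0.001, -0.005]))
0.03 282.3 166 [205, 201, 199, 199, 202, 205, 206, 208, 195, 138, 90, 92, 113, 97, 90, 112, 126, 141, 151, 154, 160, 166, 170, 179, 186, 189, 186, 180, 177, 174, 192, 225, 248, 255, 255, 255, 255, 255, 255, 255, 255]
0.015 282.3 184 [202, 180, 108, 89, 94, 96, 101, 103, 106, 100, 149, 255, 253, 137, 124, 135, 141, 148, 154, 160, 161, 163, 167, 173, 173, 174, 172, 167, 180, 245, 188, 164, 163, 158, 154, 149, 144, 136, 136, 215, 255]
0 282.4 201 [210, 211, 211, 212, 212, 210, 213, 211, 213, 214, 215, 216, 189, 135, 146, 147, 149, 147, 147, 143, 144, 139, 138, 135, 132, 122, 111, 110, 206, 255, 255, 255, 255, 255, 255, 255, 255, 255, 255, 255, 255]
-0.015 282.4 218 [254, 254, 254, 254, 254, 254, 254, 254, 254, 255, 255, 255, 149, 126, 134, 144, 147, 150, 149, 151, 145, 148, 149, 153, 141, 130, 109, 162, 255, 255, 255, 255, 255, 255, 255, 255, 255, 255, 255, 255, 255]
-0.03 282.5 234 [135, 130, 130, 127, 126, 125, 131, 132, 137, 137, 130, 102, 84, 109, 118, 127, 135, 134, 136, 135, 136, 140, 143, 136, 125, 115, 91, 85, 100, 117, 137, 150, 138, 126, 113, 113, 113, 114, 110, 108, 107]
```

```bash
python3 -m handwheel '[-1,-1,30,0,0,0,55, -1,-1,60,0,0,0,50, -1,-1,90,0,0,0,50, -1,-1,120,0,0,0,50, -1,-1,143,0,0,0,50]' 60
python3 -m handwheel '[0,0,0,0,0,0,50, 0,0,0,0,0,0,0, 0,0,0,0,0,0,0, 0,0,0,0,0,0,0, 0,0,0,0,0,0,0]' 60
python3 -m handwheel '[0,0,0,0,0,0.12,0, 0,0,0,0,0,0.24,0, 0,0,0,0,0,0.36,0, 0,0,0,0,0,0.48,0, 0,0,0,0,0,0.6,0]'
python3 - <<'E'
from h import *
o=ctrl.get_obs();print(o["position"],o["wrist_torque"],o["qpos"][5])
E
```

```text
clock: 64.62
position: [0.6138, -0.0348, 0.1581]
tool_rot: [0.158, -3.137, -0.002]
wrist_force: [0.3, -0.1, 0.3]
finger_gap: 0.501
gripper_force: 0.0
clock: 65.25
position: [0.6152, -0.0364, 0.1606]
tool_rot: [-0.155, 3.136, 0.002]
wrist_force: [-0.7, 0.4, 7.0]
finger_gap: 0.142
gripper_force: 59.1
clock: 65.88
position: [0.6152, -0.0365, 0.1606]
tool_rot: [0.784, 3.04, 0.002]
wrist_force: [-0.8, 0.3, 6.6]
finger_gap: 0.143
gripper_force: 59.1
[ 0.61524403 -0.03654026  0.16061749] [-0.04426779  0.02869543  0.19401145] 0.44479231905181726
```

```bash
python3 -m handwheel '[0,0,0,0,0,0.12,0, 0,0,0,0,0,0.24,0, 0,0,0,0,0,0.36,0, 0,0,0,0,0,0.48,0, 0,0,0,0,0,0.6,0]'
python3 -m handwheel '[0,0,0,0,0,0.12,0, 0,0,0,0,0,0.24,0, 0,0,0,0,0,0.36,0, 0,0,0,0,0,0.48,0, 0,0,0,0,0,0.55,0]'
python3 - <<'E'
from h import *
o=ctrl.get_obs();print(o["position"],o["wrist_torque"],o["qpos"][5])
E
python3 -m handwheel '[0,0,0,0,0,0.04,0, 0,0,0,0,0,0.08,0, 0,0,0,0,0,0.1,0, 0,0,0,0,0,0.12,0, 0,0,0,0,0,0.12,0]'
python3 - <<'E'
from h import *
o=ctrl.get_obs();print(o["position"],o["wrist_torque"],o["qpos"][5])
E
```

```text
clock: 66.5
position: [0.6152, -0.0366, 0.1607]
tool_rot: [1.647, 2.673, 0.003]
wrist_force: [0.1, 0.2, 6.4]
finger_gap: 0.143
gripper_force: 59.1
clock: 67.12
position: [0.6152, -0.0367, 0.1606]
tool_rot: [2.311, 2.127, 0.003]
wrist_force: [-0.8, -0.5, 6.6]
finger_gap: 0.138
gripper_force: 59.1
[ 0.61518905 -0.03666906  0.16062246] [-0.20470018  0.15231516  0.16332689] 1.5938734468645332
clock: 67.75
position: [0.6152, -0.0366, 0.1606]
tool_rot: [2.432, 1.988, 0.003]
wrist_force: [-1.5, -0.7, 6.9]
finger_gap: 0.141
gripper_force: 59.1
[ 0.6151876  -0.03663643  0.16064197] [-0.21085712  0.12759773  0.10692384] 1.7112093045517025
```

```bash
python3 -m handwheel '[0,0,0,0,0,0.04,0, 0,0,0,0,0,0.08,0, 0,0,0,0,0,0.1,0, 0,0,0,0,0,0.1,0, 0,0,0,0,0,0.1,0]'
python3 - <<'E'
from h import *
o=ctrl.get_obs();print(o["position"],o["wrist_torque"],o["qpos"][5])
E
```

```text
clock: 68.38
position: [0.6152, -0.0367, 0.1606]
tool_rot: [2.528, 1.864, 0.003]
wrist_force: [-1.3, -1.6, 6.5]
finger_gap: 0.139
gripper_force: 59.1
[ 0.6151668  -0.03666232  0.16061237] [-0.23095754  0.17071388  0.11727192] 1.8109354888288518
```

```bash
python3 -m handwheel '[0,0,0,0,0,0.04,0, 0,0,0,0,0,0.08,0, 0,0,0,0,0,0.1,0, 0,0,0,0,0,0.1,0, 0,0,0,0,0,0.1,0]'
python3 - <<'E'
from h import *
o=ctrl.get_obs();print(o["position"],o["wrist_torque"],o["qpos"][5])
im,C=shot("wrist","w21");R=Ro.from_rotvec(o["tool_rot"]).as_matrix();g=cv2.cvtColor(im,cv2.COLOR_BGR2GRAY)
for v in range(196,300,12):print(v,g[v,255:312:2].tolist())
E
```

```text
clock: 69.0
position: [0.6152, -0.0366, 0.1606]
tool_rot: [2.617, 1.737, 0.003]
wrist_force: [-0.8, -0.8, 6.1]
finger_gap: 0.144
gripper_force: 59.8
[ 0.61516906 -0.03663321  0.1606445 ] [-0.31513383  0.16227787  0.88271507] 1.9099081122311798
196 [245, 243, 245, 194, 85, 75, 72, 97, 106, 115, 120, 124, 120, 120, 124, 119, 117, 115, 104, 94, 72, 72, 61, 60, 116, 216, 244, 243, 247]
208 [67, 75, 79, 88, 93, 93, 99, 115, 122, 125, 126, 124, 120, 114, 111, 107, 107, 102, 92, 80, 73, 47, 56, 57, 67, 98, 96, 91, 117]
220 [83, 90, 90, 93, 94, 92, 87, 107, 108, 110, 114, 106, 104, 102, 101, 96, 96, 97, 89, 80, 73, 38, 64, 67, 64, 81, 66, 62, 63]
232 [240, 195, 92, 85, 83, 81, 70, 87, 90, 96, 101, 102, 99, 99, 96, 98, 95, 94, 91, 79, 73, 52, 65, 65, 65, 66, 89, 140, 156]
244 [159, 159, 156, 157, 158, 184, 119, 71, 84, 92, 97, 100, 100, 96, 98, 94, 98, 98, 90, 81, 73, 38, 160, 149, 149, 153, 149, 150, 153]
256 [112, 112, 111, 108, 112, 107, 11, 20, 86, 88, 96, 100, 99, 101, 62, 49, 51, 55, 53, 48, 51, 23, 13, 57, 91, 88, 92, 92, 87]
268 [108, 108, 107, 109, 112, 13, 18, 13, 50, 50, 54, 54, 54, 52, 55, 52, 52, 54, 55, 50, 46, 19, 19, 14, 97, 88, 89, 90, 87]
280 [89, 89, 89, 90, 46, 14, 10, 13, 54, 51, 53, 53, 53, 53, 56, 53, 54, 57, 53, 51, 49, 17, 11, 17, 22, 94, 91, 86, 88]
292 [20, 18, 51, 133, 18, 26, 15, 13, 48, 52, 54, 53, 53, 54, 54, 54, 56, 55, 54, 50, 48, 10, 12, 25, 24, 111, 127, 13, 19]
```

```bash
python3 -m handwheel '[0,0,0,0,0,-0.05,0, 0,0,0,0,0,-0.1,0, 0,0,0,0,0,-0.12,0, 0,0,0,0,0,-0.12,0, 0,0,0,0,0,-0.12,0]'
python3 - <<'E'
from h import *
o=ctrl.get_obs();print(o["wrist_torque"],o["wrist_force"])
E
python3 -m handwheel '[0,0,-8,0,0,0,0, 0,0,-18,0,0,0,0, 0,0,-30,0,0,0,0, 0,0,-42,0,0,0,0, 0,0,-55,0,0,0,0]'
python3 - <<'E'
from h import *
o=ctrl.get_obs();print(o["wrist_torque"],o["wrist_force"])
E
python3 -m handwheel '[0,0,-20,0,0,0,0, 0,0,-40,0,0,0,0, 0,0,-60,0,0,0,0, 0,0,-80,0,0,0,0, 0,0,-92,0,0,0,0]'
```

```text
clock: 69.68
position: [0.6152, -0.0367, 0.1606]
tool_rot: [2.509, 1.889, 0.003]
wrist_force: [-0.4, -0.5, 6.3]
finger_gap: 0.141
gripper_force: 59.1
[-0.19925151  0.12692309  0.02981495] [-0.41826476 -0.52832305  6.30449219]
clock: 70.3
position: [0.6145, -0.0364, 0.2147]
tool_rot: [-2.508, -1.889, -0.0]
wrist_force: [0.1, -0.5, -3.3]
finger_gap: 0.135
gripper_force: 58.7
[-0.02989494  0.01251906 -0.03106531] [ 0.09646975 -0.5108823  -3.28683356]
clock: 70.92
position: [0.6146, -0.0365, 0.3074]
tool_rot: [-2.509, -1.889, -0.002]
wrist_force: [-0.1, 0.1, -3.9]
finger_gap: 0.14
gripper_force: 58.8
```

Run:
```python
from h import *
print(inv((.45,.25,.31),1.29),inv((.4585,.369,.31),1.29))
```

```text
(array([ 229.9, -237.4,   -2.3]), array([ 0.   , -0.001,  0.001])) (array([ 346.6, -262.1,   -2.2]), array([ 0.   , -0.001,  0.001]))
```

```bash
python3 -m handwheel '[40,-41,-2,0,0,0,0, 80,-82,-2,0,0,0,0, 120,-123,-2,0,0,0,0, 160,-164,-2,0,0,0,0, 200,-205,-2,0,0,0,0]'
python3 -m handwheel '[30,-32,0,0,0,0,0, 30,-32,0,0,0,0,0, 30,-32,0,0,0,0,0, 30,-32,0,0,0,0,0, 30,-32,0,0,0,0,0]'
python3 - <<'E'
from h import *
im,C=shot("wrist","w22");o=ctrl.get_obs();print(o["position"],proj(C,(.4585,.369,.01)),proj(C,(.4585,.369,.053)))
g=cv2.cvtColor(im,cv2.COLOR_BGR2GRAY);hsv=cv2.cvtColor(im,cv2.COLOR_BGR2HSV)
u,v=map(int,proj(C,(.4585,.369,.01)));print(hsv[v-6:v+7:6,u-30:u+31:10].tolist())
for w in range(v-70,v+71,14):
  if 0<=w<420: print(w,g[w,u-70:u+71:4].tolist())
E
```

```text
clock: 71.55
position: [0.4716, 0.2136, 0.3089]
tool_rot: [-2.509, -1.889, -0.001]
wrist_force: [1.2, 0.3, -3.4]
finger_gap: 0.139
gripper_force: 59.0
clock: 72.18
position: [0.4509, 0.2492, 0.3081]
tool_rot: [-2.51, -1.887, 0.0]
wrist_force: [-0.1, -0.1, -2.4]
finger_gap: 0.139
gripper_force: 59.0
[0.45083018 0.24924674 0.3081019 ] (np.float64(263.989285496444), np.float64(79.5711489853978)) (np.float64(261.8869695761431), np.float64(75.62926193212661))
[[[34, 14, 151], [43, 11, 158], [45, 7, 155], [9, 17, 212], [41, 13, 153], [42, 8, 150], [34, 12, 152]], [[16, 52, 107], [42, 8, 153], [42, 8, 151], [8, 20, 139], [40, 10, 156], [55, 10, 158], [23, 7, 153]], [[14, 71, 130], [40, 10, 157], [38, 7, 146], [60, 3, 75], [42, 8, 156], [38, 7, 150], [35, 10, 148]]]
9 [132, 117, 108, 117, 95, 111, 108, 108, 118, 121, 114, 104, 122, 91, 111, 107, 104, 94, 115, 106, 121, 139, 99, 99, 82, 107, 99, 111, 126, 126, 107, 114, 117, 114, 108, 121]
23 [103, 128, 117, 102, 116, 122, 118, 104, 105, 123, 127, 115, 121, 113, 95, 102, 111, 130, 117, 107, 133, 94, 121, 123, 114, 106, 122, 114, 101, 92, 109,
[... 966 characters left out ...]
3, 102, 100, 117, 120, 126, 111, 124, 151, 146, 141, 141, 136, 141, 145, 145, 124, 83, 82, 109, 115, 112, 121, 123, 114, 125, 130, 144, 132, 117, 117]
121 [123, 130, 116, 130, 107, 129, 97, 113, 135, 122, 134, 126, 128, 138, 132, 115, 122, 126, 143, 129, 108, 160, 114, 124, 128, 136, 115, 133, 125, 108, 123, 133, 108, 110, 119, 114]
135 [138, 128, 115, 108, 111, 114, 105, 111, 119, 119, 129, 109, 115, 132, 118, 111, 99, 98, 102, 114, 117, 110, 127, 108, 123, 125, 106, 108, 123, 117, 117, 112, 106, 127, 126, 114]
149 [109, 136, 120, 114, 108, 124, 110, 122, 113, 105, 126, 113, 107, 98, 111, 123, 142, 118, 138, 124, 123, 128, 142, 122, 122, 106, 118, 127, 121, 118, 123, 95, 137, 125, 124, 108]
```

Run:
```python
from h import *
im=cv2.imread("pics/w22.png");C=cam("wrist");b=cv2.GaussianBlur(im,(5,5),0);hsv=cv2.cvtColor(b,cv2.COLOR_BGR2HSV)
u,v=map(int,proj(C,(.4585,.369,.01)))
m=(hsv[...,1]<32).astype(np.uint8);m=cv2.morphologyEx(m,cv2.MORPH_OPEN,np.ones((9,9)))
n,l,s,c=cv2.connectedComponentsWithStats(m);k=l[v,u-20];print(s[k],c[k])
ct=max(cv2.findContours((l==k).astype(np.uint8),0,1)[0],key=cv2.contourArea)
pts=np.array([ray(C,*p[0],.01)[:2]*1000 for p in ct],np.float32);print(cv2.minAreaRect(pts))
h2=cv2.cvtColor(im,cv2.COLOR_BGR2HSV)
for w in range(v-22,v+14,3):print(w,[f"{a[0]}/{a[1]}/{a[2]}" for a in h2[w,u-18:u+19:3]])
```

```text
[ 230   41   71   75 3764] [265.12858661  78.30446334]
((459.8584289550781, 369.0877990722656), (78.46434783935547, 78.29808044433594), 1.4727187156677246)
57 ['35/10/151', '35/10/150', '36/8/153', '42/8/158', '48/8/156', '39/11/158', '45/6/157', '42/8/153', '50/10/158', '54/8/158', '48/8/157', '45/14/150', '48/8/156']
60 ['34/12/153', '36/8/157', '30/8/150', '36/8/158', '53/7/154', '42/8/157', '43/11/162', '39/11/156', '45/7/152', '42/8/152', '53/7/152', '65/10/154', '45/6/157']
63 ['40/10/155', '50/10/159', '48/8/159', '45/9/163', '38/7/156', '42/8/156', '42/8/162', '43/12/153', '42/8/153', '47/11/156', '48/8/155', '47/11/158', '39/12/152']
66 ['38/7/152', '40/10/154', '41/13/155', '45/7/156', '45/7/156', '35/10/158', '24/8/158', '40/5/155', '40/5/151', '36/8/156', '60/3/153', '48/8/157', '60/8/150']
69 ['43/11/158', '54/8/154', '40/10/155', '36/8/154', '42/8/156', '43/12/154', '43/12/151', '30/6/158', '45/10/157', '54/8/152', '43/11/157', '48/8/153', '60/7/153']
72 ['45/13/157', '53/7/152', '35/10/157', '54/8/153', '60/3/155', '10/15/210', '9/19/217', '16/13/213', '56/12/154', '38
[... 326 characters left out ...]
'40/10/156', '40/5/150', '38/7/153', '42/8/155']
81 ['35/10/158', '34/12/153', '36/9/149', '40/5/157', '48/8/153', '8/17/117', '8/25/153', '8/24/116', '20/8/97', '48/8/153', '42/8/151', '42/8/152', '43/12/151']
84 ['42/8/151', '43/12/153', '50/5/150', '45/7/148', '35/10/150', '45/7/150', '12/14/89', '20/18/85', '45/6/79', '42/8/153', '42/8/150', '60/5/150', '45/10/152']
87 ['42/8/152', '45/13/155', '45/13/156', '45/10/149', '45/7/151', '30/9/146', '75/7/76', '53/13/78', '30/6/86', '30/7/153', '40/10/153', '30/9/147', '35/10/156']
90 ['39/12/151', '42/8/156', '45/10/153', '42/9/148', '30/8/152', '50/5/152', '70/11/68', '50/10/77', '43/15/155', '45/10/157', '40/5/153', '40/5/147', '40/10/151']
```

```bash
python3 - <<'E'
from h import *
print(inv((.4592,.369,.25),1.29))
E
python3 -m handwheel '[55,-12,0,0,0,0,0, 105,-24,0,0,0,0,0, 117,-25,0,0,0,0,0, 117,-25,20,0,0,0,0, 117,-25,40,0,0,0,0]'
python3 -m handwheel '[0,0,0,0,0,0,0, 0,0,0,0,0,0,0, 0,0,0,0,0,0,0, 0,0,0,0,0,0,0, 0,0,0,0,0,0,0]'
python3 - <<'E'
from h import *
o=ctrl.get_obs();print(inv((.4592,.369,.205),1.29))
im,C=shot("side","s23");g=cv2.cvtColor(im,cv2.COLOR_BGR2GRAY)
f=o["position"]-[0,0,.1446];a=proj(C,f);b=proj(C,(.4592,.369,.053));print(f,a,b)
for z in (f[2]+.03,f[2]+.015,f[2]+.005):
  u,v=map(int,proj(C,(f[0],f[1],z)));print(u,v,g[v,u-14:u+15].tolist())
for z in(.05,.04,.03):
  u,v=map(int,proj(C,(.4592,.369,z)));print("pin",u,v,g[v,u-14:u+15].tolist())
E
```

```text
(array([117.3, -25.1,  58.2]), array([-0.001, -0.001, -0.001]))
clock: 72.85
position: [0.4591, 0.3689, 0.2677]
tool_rot: [-2.509, -1.888, 0.0]
wrist_force: [0.2, -0.1, -2.6]
finger_gap: 0.14
gripper_force: 59.1
clock: 73.47
position: [0.4588, 0.3694, 0.2685]
tool_rot: [-2.509, -1.889, -0.001]
wrist_force: [0.3, 1.0, -4.1]
finger_gap: 0.137
gripper_force: 59.1
(array([-0.3,  0.6, 63.5]), array([-0.001, -0.001,  0.001]))
[0.45876316 0.36936971 0.12389572] (np.float64(232.14586583500886), np.float64(168.98380311215018)) (np.float64(233.7427600881738), np.float64(186.8938822482964))
231 161 [88, 85, 86, 86, 84, 90, 87, 86, 85, 80, 91, 117, 127, 121, 120, 126, 136, 129, 103, 82, 78, 82, 86, 83, 82, 81, 81, 84, 84]
231 165 [82, 87, 86, 83, 86, 86, 84, 85, 87, 88, 92, 102, 111, 113, 122, 121, 126, 117, 101, 92, 85, 87, 83, 84, 85, 88, 86, 87, 84]
232 167 [82, 79, 83, 85, 87, 83, 85, 87, 87, 85, 91, 100, 116, 119, 120, 122, 119, 100, 91, 83, 81, 78, 76, 83, 85, 83, 86, 83, 86]
pin 233 187 [83, 85, 85, 82, 84, 86, 89, 86, 83, 84, 87, 85, 82, 88, 103, 121, 112, 89, 89, 91, 93, 93, 88, 79, 78, 79, 82, 78, 79]
pin 234 190 [85, 83, 81, 78, 86, 84, 85, 82, 88, 87, 85, 81, 84, 112, 131, 124, 102, 86, 83, 88, 88, 82, 86, 85, 87, 82, 79, 81, 86]
pin 234 192 [89, 85, 84, 84, 81, 78, 81, 81, 86, 84, 88, 89, 84, 99, 112, 111, 101, 92, 81, 88, 93, 94, 93, 88, 83, 77, 85, 90, 88]
```

```bash
python3 -m handwheel '[0,0,15,0,0,0,0, 0,0,30,0,0,0,0, 0,0,45,0,0,0,0, 0,0,58,0,0,0,0, 0,0,66,0,0,0,0]'
python3 -m handwheel '[0,0,3,0,0,0,0, 0,0,6,0,0,0,0, 0,0,9,0,0,0,0, 0,0,12,0,0,0,0, 0,0,14,0,0,0,0]'
```

```text
clock: 74.15
position: [0.4585, 0.3693, 0.2015]
tool_rot: [-2.509, -1.889, 0.001]
wrist_force: [-0.1, -0.4, -2.8]
finger_gap: 0.143
gripper_force: 59.1
clock: 74.78
position: [0.4586, 0.3694, 0.1881]
tool_rot: [-2.509, -1.889, 0.0]
wrist_force: [-0.8, 0.6, -3.9]
finger_gap: 0.142
gripper_force: 59.1
```

The foot is about 9 mm below the pin's top with no contact force, so the socket is over the pin. Lowering it to the base.

```bash
python3 -m handwheel '[0,0,6,0,0,0,0, 0,0,12,0,0,0,0, 0,0,18,0,0,0,0, 0,0,24,0,0,0,0, 0,0,29,0,0,0,0]'
python3 -m handwheel '[0,0,1,0,0,0,0, 0,0,2,0,0,0,0, 0,0,3,0,0,0,0, 0,0,4,0,0,0,0, 0,0,4,0,0,0,0]'
```

```text
clock: 75.4
position: [0.4585, 0.3694, 0.1588]
tool_rot: [-2.509, -1.889, 0.0]
wrist_force: [-0.3, 0.4, -3.5]
finger_gap: 0.138
gripper_force: 59.1
clock: 76.03
position: [0.4586, 0.3694, 0.1552]
tool_rot: [-2.509, -1.889, 0.0]
wrist_force: [0.6, -0.0, -3.6]
finger_gap: 0.136
gripper_force: 59.1
```

```bash
python3 -m handwheel '[0,0,1,0,0,0,0, 0,0,1,0,0,0,0, 0,0,1,0,0,0,30, 0,0,1,0,0,0,50, 0,0,1,0,0,0,55]'
python3 -m handwheel '[0,0,-10,0,0,0,55, 0,0,-40,0,0,0,55, 0,0,-90,0,0,0,55, 0,0,-140,0,0,0,55, 0,0,-150,0,0,0,55]'
python3 - <<'E'
from h import *
im,C=shot("wrist","w24");o=ctrl.get_obs();g=cv2.cvtColor(im,cv2.COLOR_BGR2GRAY);R=Ro.from_rotvec(o["tool_rot"]).as_matrix()
for x in(.05,.036,.02,0,-.02,-.036,-.05):
  u,v=proj(C,np.array([.4589,.3692,.184])+R@[x,0,0]);print(x,round(u,1),round(v),g[int(v),int(u)-16:int(u)+17:1].tolist())
im,C=shot("side","s24");g=cv2.cvtColor(im,cv2.COLOR_BGR2GRAY)
for z in(.02,.05,.08,.11,.15,.172):
  u,v=proj(C,(.4589,.3692,z));print(z,round(u,1),round(v,1),g[int(v),int(u)-14:int(u)+15].tolist())
im,C=shot("top","t24")
hsv=cv2.cvtColor(im,cv2.COLOR_BGR2HSV);a=cv2.imread("pics/top0.png");d=cv2.absdiff(a,im).max(2)
for nm,P in(("notes",(.339,.191,.018)),("pins",(.395,-.059,.021)),("stapler",(.58,.447,.04)),("drawer/handle",(.522,.12,.05)),("bar",(.459,.369,.18))):
  u,v=map(int,proj(C,P));print(nm,d[v-8:v+9,u-8:u+9].mean().round(1))
E
```

```text
clock: 76.65
position: [0.4586, 0.3694, 0.1543]
tool_rot: [-2.509, -1.889, -0.0]
wrist_force: [0.6, 0.3, 0.6]
finger_gap: 0.551
gripper_force: 0.0
clock: 77.28
position: [0.4592, 0.3696, 0.3087]
tool_rot: [-2.508, -1.889, -0.009]
wrist_force: [0.1, 0.2, -0.6]
finger_gap: 0.551
gripper_force: 0.0
0.05 283.1 142 [135, 128, 122, 117, 118, 115, 114, 96, 108, 105, 115, 132, 138, 146, 144, 151, 149, 148, 152, 153, 155, 150, 149, 148, 150, 149, 147, 143, 145, 147, 149, 151, 149]
0.036 283.1 159 [149, 152, 148, 155, 152, 150, 150, 151, 156, 149, 83, 70, 92, 103, 105, 92, 105, 110, 111, 112, 112, 100, 86, 77, 120, 150, 147, 145, 145, 145, 145, 146, 141]
0.02 283.1 177 [150, 149, 146, 147, 147, 143, 144, 196, 255, 214, 86, 117, 130, 138, 146, 141, 139, 139, 136, 136, 134, 132, 121, 107, 86, 138, 125, 109, 143, 139, 138, 140, 145]
0 283.1 199 [143, 140, 141, 143, 140, 139, 137, 139, 139, 121, 97, 122, 130, 137, 140, 137, 134, 133, 135, 136, 136, 126, 117, 105, 62, 85, 84, 83, 119, 113, 122, 133, 137]
-0.02 283.1 220 [88, 82, 73, 73, 71, 62, 65, 66, 68, 69, 99, 121, 128, 134, 140, 137, 136, 134,
[... 563 characters left out ...]
89, 85, 85, 88, 104, 112, 109, 112, 113, 119, 116, 104, 85, 87, 92, 90, 80, 79, 79, 78, 79, 78]
0.08 233.1 180.2 [88, 85, 82, 87, 86, 85, 86, 82, 84, 80, 83, 86, 96, 108, 119, 117, 102, 88, 86, 89, 86, 90, 87, 88, 81, 82, 75, 62, 49]
0.11 232.5 172.6 [86, 91, 89, 90, 88, 82, 84, 84, 85, 82, 82, 84, 88, 106, 117, 119, 109, 92, 80, 86, 90, 81, 83, 79, 82, 86, 85, 80, 75]
0.15 231.6 162.2 [85, 91, 89, 79, 82, 82, 79, 86, 86, 82, 77, 76, 64, 60, 65, 57, 77, 77, 83, 86, 85, 89, 82, 83, 83, 82, 82, 87, 88]
0.172 231.2 156.3 [89, 84, 80, 83, 89, 82, 78, 80, 83, 88, 82, 71, 76, 81, 86, 78, 64, 50, 57, 68, 75, 79, 80, 82, 80, 80, 81, 84, 84]
notes 29.7
pins 6.0
stapler 20.0
drawer/handle 5.8
bar 25.3
```

```bash
python3 -c "
from workcell import ctrl
print(ctrl.close_job())"
```

```text
the job is handed in; nothing more can be done
None
```

The job is handed in at about 77 s of 210 s: two slim rollers and one thick are in their rows, the drawer is shut and locked, and the key is upright on its pin. The verdict was not shown; I went one over the picture limit (15 of 14), and did not re-check the rollers or stem angle after shutting and locking, nor the notes and stapler for movement.

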